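# Strip down the filter holder and set its parts out to dry

### The arm

A 6-joint arm with a two-finger parallel gripper is mounted at the origin on a cart in front of the work surface, level with it; the furniture and walls round the work are solid. World frame = base frame: x ahead of the robot, y to its left, z up, the work surface at z = 0. Lengths are in m, angles in degrees, forces in N, time in s.
With the tool pointing down it reaches from about 0.3 to 0.75 m from the base axis. Payload 8.5 kg.
Tool frame: the origin (TCP) lies at the very end of the fingers, on their centre line; the grasp point (between the pads) lies 19 mm behind it (env.hold_point_z is the distance from the TCP to the grasp point, in m); z points along the fingers, y is the line along which they close (so a half turn about z gives the same grasp; the last joint's range is limited). The gripper opens to 85 mm and grips with 20 to 120 N. Pads are 22 mm wide; open, the fingers measure 114 mm over their backs; the gripper's body (76 mm by 85 mm) begins 54 mm behind the grasp point. The pads swing forward as they close: fully open they stand 13 mm farther back than shut.
Start: joints at [-80.69, 21.807, 74.336, -0, 83.858, -12.336], TCP at [0.203, -0.511, 0.231] pointing down, gripper open.
Joint ranges: [-178.18, 178.18], [-50.72, 133.34], [12.68, 142.11], [-81.47, 261.47], [9.98, 163.14], [-165.26, 165.26]. Speed limits (degrees/s): [136.94, 136.94, 180, 180, 180, 180].

### API

Orientations are given as a 3x3 rotation matrix whose columns are the frame's x, y, z axes.
In Python, from rig import env, optics gives the robot as it stands.
- The arm moves only by the shell command python3 -m jog 'ROWS' [OPENING] [FORCE]. ROWS is JSON, a list of rows, each an object with "linear": the shift along the tool's x, y, z in units of 40 mm (1.0 is 40 mm), a list of three; "roll": the turn about the tool's z in units of 5 degrees (1.0 is 5 degrees). A call has 1 to 12 rows; each row shifts and turns the commanded pose from where the row before left it, along the tool's axes as they then stand; what a row does not reach is not made up. A row lasts 1/12 s, in which the tool goes at most 41.7 mm and 7.16 degrees, less where a joint would pass 70% of its speed; a pose out of reach is approached as far as the arm can. A call is refused whole if a number of a shift passes 1 or a number of a turn 1, either way. A call with a gripper value outside its range is refused whole. OPENING is the opening, from -1 (shut) to 1 (fully open), set as the call begins (- or left out, the last holds). The fingers move at their own pace and stop on an object; FORCE is the grip in N (left out, the last holds). Time passes only in rows, so rows that do not move let the fingers close. It gives the time, the measured TCP pose, the force, the opening and the grip force at its end, in the units of the state.
- env.observe(): the state, without advancing time (a new reading comes with each control period).
- optics.get_image(name): name is "scene" or "top"; returns the picture (400x640x3 uint8, red, green, blue); there is no depth.
- optics.calibration(name): a dict with "fov_y" (degrees; the focal length in pixels is half the picture's height over the tangent of half this angle, whatever the lens; pixels are square), "cx", "cy" (the principal point, pixels), "T" (4x4, takes a point from camera to world coordinates). Camera axes: x right, y down, z forward; pixel columns grow to the right and rows downward; lengths in m; the calibration is good to about 2 mm. A picture is of the moment at which its call begins. calibration takes no time and is no camera call.
- env.close_job(): hands the job in; it is judged then, once.
The state is a dict: "time_s": time; "q": joint angles; "qvel": joint speeds; "joint_efforts": joint torques, N m; "position": TCP position; "tool_rot": TCP orientation; "ft_force": force on the tool from outside, world axes, zero at the start; "wrist_torque": the same for the moment, N m; "grip_width": finger opening in m; "gripper_force": force on a finger pad.
Only numpy, scipy, OpenCV 4.12 (cv2) and the standard library are available. Lean on these libraries where they do the work, as an engineer would, in place of code of your own. Each camera call takes 0.05 s, during which the arm holds its last target. There are 200 camera calls.

### The job

Filtering is finished: take the filter holder on the glass flask apart from the top down, one part at a time, and set each part out gently and upright on its own place on the draining shelf to dry. First the blue lid, knob up, in the small white porcelain dish; then the amber funnel over the yellow drying post, down on its foot; then the green screen, boss up, in the cork ring; last the steel base, stem down, in the black tripod, cup flat on the ring.

Things in the scene. Friction and masses are not known exactly. Their poses are not given: they have to be found in the camera images.
- drain_shelf: low draining shelf of slotted bright sheet metal, fixed, 164 mm deep (x), 425 mm wide (y), top 50 mm above the worktop; flask and all four places stand on it, at spots that change. Mind the two upright clear side panes of the benches left of it, in planes y = -0.02 and y = +0.12 m, from x = 0.48 m onward, 0.65 m high. Origin: on the worktop under its centre, z up
- filter_flask: clear glass conical filter flask, fixed, 78 mm across at the foot, glass hose barb near the top (reaches 47 mm from the axis, 71 mm up), mouth a black rubber collar 58 mm across, rim 95 mm above its origin, bore 38 mm; the filter holder stack stands on it at the start, 218 mm tall over all. Origin: centre of its underside on the shelf, z up
- lid: blue plastic lid, top of the stack: knob 16 mm across (11 to 31 mm above the origin) on a disc 40 mm across (6 to 11 mm above it), tapered plug 31 to 26 mm across under it (0 to 6 mm). Sits loosely in the funnel's mouth, origin 187 mm above the flask's at the start. Origin: centre of the plug's underside, z up through the knob. About 30 g
- funnel: amber clear plastic funnel, a straight tube 48 mm outside, 36 mm bore, 66 mm tall, open at both ends, with a flange 54 mm across round its bottom 6 mm. Second in the stack, sits loosely over the screen's steel boss, origin 127 mm above the flask's at the start. Origin: centre of its bottom end, z up. About 80 g
- filter_screen: filter screen: green disc 61 mm across (8 to 20 mm above the origin), perforated steel boss on top (31 mm across, up to 26 mm), tapered green spigot below (0 to 8 mm; 36 mm across at the bottom, 44 at the disc). Third in the stack, disc loose on the base's rim, origin 107 mm above the flask's at the start. Origin: centre of the spigot's underside, z up. About 70 g
- holder_base: steel base of the filter holder: cup 68 mm across (0 to 20 mm above the origin), under it a black tapered rubber stopper (34 mm across, 26 mm at 22 mm down) and a 12 mm steel stem down to 46 mm below the origin. Bottom of the stack, cup on the flask's collar, stopper loose in it, origin 95 mm above the flask's at the start. Origin: centre of the cup's underside, z up. About 160 g
- lid_dish: small open white porcelain dish, fixed, 74 mm across at the rim, 18 mm tall, inner floor about 58 mm across and 4 mm above its origin; the place of the lid. Origin: centre of its underside on the shelf, z up
- drying_post: yellow plastic drying post, fixed: round foot 64 mm across and 10 mm thick, upright peg with a coned tip, 56 mm tall over all, 24 mm thick, 30 mm just above the foot; the place of the funnel, which goes over the peg and stands on the foot (funnel origin 10 mm above this origin). Origin: centre of its underside on the shelf, z up
- cork_ring: brown cork ring, fixed, 72 mm across, bore 50 mm, 22 mm tall; the place of the screen, whose spigot goes into the bore so that the disc lies on the ring (screen origin 14 mm above this origin). Origin: centre of its underside on the shelf, z up
- tripod: black tripod stand, fixed: flat ring 70 mm across with a 38 mm hole on three legs, ring top 62 mm above the origin; the place of the base, whose stopper and stem go down through the hole so that the cup stands on the ring (base origin 62 mm above this origin). Origin: on the shelf under the middle of the hole, z up
Things that resemble listed ones, but are neither listed nor needed, are in the scene too. Of the things shaped like the lid, the blue one is meant.

How it is judged:
By the outcome, as a careful person would: the job done as asked, in the order asked, and still so for the second after the job is handed in, with the robot touching nothing.
It also fails if it takes over 120 s, if anything falls off the work surface, if the arm or the gripper's body presses on something with over 40 N, if the wrist force passes 120 N, or if a joint passes its speed limit or range.

## Working session

There is one attempt and no reset: what is moved stays moved. The work goes in short steps, Python scripts to look and compute and a shell command to move; the robot and the scene stay as the last step left them, time stands still between calls to the robot, and variables do not carry over. Pictures are saved under pics/ and viewed, at most 14 in all, crops included, and the job is handed in when it is done.

```bash
ls; mkdir -p pics; python3 - <<'E'
from rig import env, optics
import cv2, numpy as np
np.set_printoptions(precision=4,suppress=True)
for n in("scene","top"):
    im=optics.get_image(n); cv2.imwrite(f"pics/{n}0.png",im[...,::-1])
    c=optics.calibration(n); print(n,c["fov_y"],c["cx"],c["cy"],{k:v for k,v in c.items() if k not in("fov_y","cx","cy","T")});print(np.array(c["T"]))
o=env.observe();print(o)
E
```

```text
pics
scene 56.76933326463357 320.90416638008077 198.2189205589517 {}
[[ 0.9584 -0.1497  0.2429  0.4122]
 [-0.2851 -0.5401  0.7919 -0.9609]
 [ 0.0127 -0.8282 -0.5603  0.6423]
 [ 0.      0.      0.      1.    ]]
top 49.683962582022126 316.73896093187676 197.47386035294542 {}
[[-0.025  -0.9817  0.1888  0.461 ]
 [-0.9994  0.0203 -0.027  -0.2642]
 [ 0.0227 -0.1894 -0.9816  1.0189]
 [ 0.      0.      0.      1.    ]]
{'time_s': 0.1, 'q': array([-80.6879,  21.8372,  74.3796,  -0.0011,  83.8583, -12.3347]), 'qvel': array([-0.0271, -0.1017, -0.1858,  0.0519, -0.0218,  0.0305]), 'joint_efforts': array([  0.005 , -44.922 , -23.1655,  -0.0001,   0.0037,  -0.    ]), 'position': array([ 0.2028, -0.5109,  0.2308]), 'tool_rot': array([[ 0.9295,  0.3689, -0.0002],
       [ 0.3689, -0.9295,  0.0013],
       [ 0.0003, -0.0013, -1.    ]]), 'ft_force': array([-0.5617, -0.4692,  0.0143]), 'wrist_torque': array([ 0.0458, -0.005 , -0.0563]), 'gripper_force': 0.0, 'grip_width': 0.0854705475423204}
```

View pics/scene0.png

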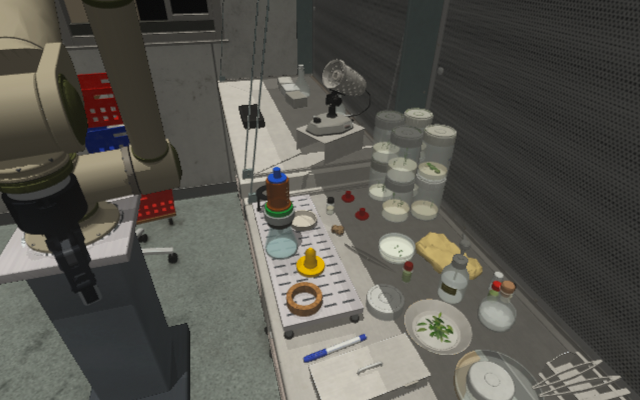

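View pics/top0.png

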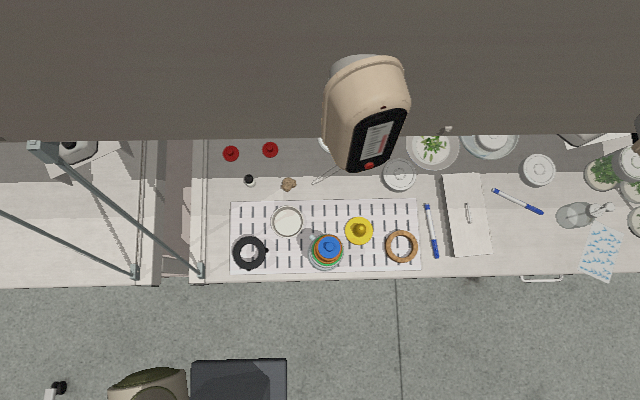

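The scene view shows the stack at (277,200) with the blue lid at (277,174), the dish at (303,219), the post at (311,262), the cork at (304,298), and the tripod hidden behind the stack. The top view shows the lid at (329,245), tripod (250,252), dish (288,221), post (359,230) and cork (402,247).

Possible mix-ups, in top-view pixels:
- **Lid:** red lids at (231,153) and (270,149), and blue pens at (432,230) and (515,200). I choose the blue one on the stack, (329,245).
- **Dish:** glass dishes at (400,175) and (538,170), and a bowl at (432,147). I choose the small white one on the shelf, (288,221).

I'll check these choices in one close crop.

```bash
cat > h.py <<'E'
import numpy as np, cv2
from rig import env, optics
np.set_printoptions(precision=4,suppress=True)
CAL={n:optics.calibration(n) for n in("scene","top")}
def ray(n,u,v):
    c=CAL[n];f=200/np.tan(np.radians(c["fov_y"]/2));T=np.array(c["T"])
    d=T[:3,:3]@np.array([(u-c["cx"])/f,(v-c["cy"])/f,1]);return T[:3,3],d/np.linalg.norm(d)
def plane(n,u,v,z):
    o,d=ray(n,u,v);return o+d*(z-o[2])/d[2]
def tri(a,b):
    "a,b: pixel in scene, top -> midpoint, gap"
    o1,d1=ray("scene",*a);o2,d2=ray("top",*b)
    s=np.linalg.lstsq(np.c_[d1,-d2],o2-o1,rcond=None)[0]
    p,q=o1+s[0]*d1,o2+s[1]*d2;return (p+q)/2,np.linalg.norm(p-q)
def proj(n,p):
    c=CAL[n];f=200/np.tan(np.radians(c["fov_y"]/2));T=np.array(c["T"])
    q=T[:3,:3].T@(np.array(p)-T[:3,3]);return np.array([c["cx"]+f*q[0]/q[2],c["cy"]+f*q[1]/q[2]])
def shot(n,name=None):
    im=optics.get_image(n)[...,::-1].copy()
    if name: cv2.imwrite(f"pics/{name}.png",im)
    return im
E
python3 - <<'E'
import cv2,numpy as np
s=cv2.imread("pics/scene0.png")[155:325,240:335];t=cv2.imread("pics/top0.png")[195:280,225:430]
t=cv2.resize(t,None,fx=2.5,fy=2.5,interpolation=cv2.INTER_CUBIC);s=cv2.resize(s,None,fx=2.7,fy=2.7,interpolation=cv2.INTER_CUBIC)
c=np.zeros((max(s.shape[0],t.shape[0]),s.shape[1]+t.shape[1],3),np.uint8);c[:s.shape[0],:s.shape[1]]=s;c[:t.shape[0],s.shape[1]:]=t
cv2.imwrite("pics/crop1.png",c);print(c.shape)
E
```

```text
(459, 768, 3)
```

View pics/crop1.png

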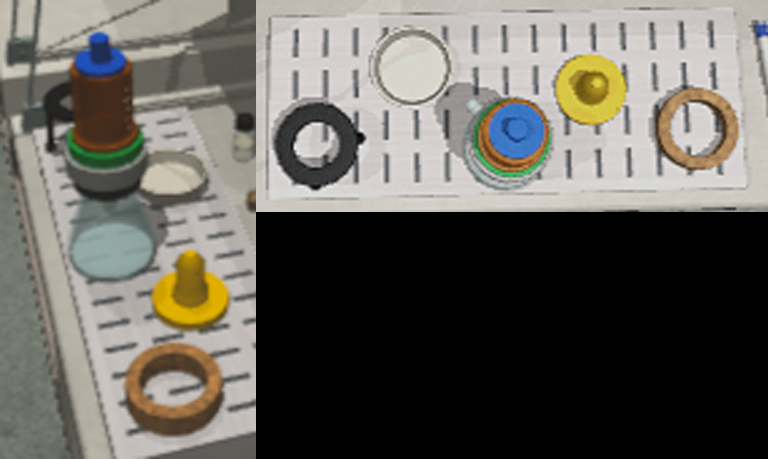

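The crop confirms the blue lid on the amber funnel, green screen and grey base. The white dish, black tripod, yellow post and cork ring stand on the shelf. The glass barb points up-left in the top view, at crop (472,103), which is +x, +y. Next I measure.

```bash
cat > meas.py <<'E'
from h import *
s=cv2.imread("pics/scene0.png");t=cv2.imread("pics/top0.png")
def mask(im,lo,hi,roi):
    m=cv2.inRange(cv2.cvtColor(im,cv2.COLOR_BGR2HSV),np.array(lo),np.array(hi));k=np.zeros_like(m);x0,y0,x1,y1=roi;k[y0:y1,x0:x1]=m[y0:y1,x0:x1];return k
def big(m):
    c=max(cv2.findContours(m,cv2.RETR_EXTERNAL,cv2.CHAIN_APPROX_NONE)[0],key=cv2.contourArea);return c
def ell(m):
    c=big(cv2.morphologyEx(m,cv2.MORPH_CLOSE,np.ones((3,3))));e=cv2.fitEllipse(cv2.convexHull(c));return np.array(e[0]),e[1]
C=dict(blue=([100,120,60],[125,255,255]),green=([45,100,40],[90,255,255]),yel=([18,150,80],[32,255,255]),cork=([5,90,60],[20,220,230]),amber=([3,150,30],[17,255,255]),blk=([0,0,0],[180,255,70]),white=([15,12,150],[50,60,255]))
R=dict(blue=((255,155,300,200),(305,225,350,270)),green=((255,190,305,225),(300,225,350,275)),yel=((285,235,335,285),(335,205,385,250)),cork=((275,275,335,320),(375,225,425,270)),amber=((255,155,305,222),(305,225,350,275)),blk=((240,170,270,220),(225,230,275,275)),white=((285,200,325,235),(268,200,310,242)))
for k in C:
    for n,im,r in(("scene",s,R[k][0]),("top",t,R[k][1])):
        m=mask(im,*C[k],r)
        try: e=ell(m);b=cv2.boundingRect(big(m))
        except Exception as x: print(k,n,x);continue
        print(k,n,int((m>0).sum()),"ell",np.round(e[0],1),np.round(e[1],1),"box",b)
E
python3 meas.py
python3 - <<'E'
from h import *
# shelf corner check: top-view corners by eye from crop
for u,v in((225+270/2.5-102.4,195+18/2.5),(225+(270-256)/2.5,195+198/2.5),(225+(737-256)/2.5,195+9/2.5),(225+(747-256)/2.5,195+188/2.5)): print(u,v,plane("top",u,v,.05))
E
```

```text
blue scene 191 ell [276.8 175.3] [16.1 18. ] box (268, 167, 19, 16)
blue top 361 ell [328.7 246.9] [21.  21.4] box (319, 237, 21, 21)
green scene 158 ell [278.3 207.1] [18.7 27.6] box (265, 204, 28, 13)
green top 101 ell [326.8 249.9] [30.3 30.7] box (312, 236, 31, 30)
yel scene 551 ell [310.  262.7] [28.1 28.7] box (296, 248, 29, 29)
yel top 615 ell [358.4 230.3] [27.6 27.8] box (345, 217, 28, 28)
cork scene 722 ell [303.7 298.4] [33.6 36.8] box (286, 282, 36, 34)
cork top 453 ell [400.9 246.2] [32.  32.6] box (385, 230, 33, 33)
amber scene 313 ell [280.3 194.3] [27.3 35.2] box (267, 178, 24, 33)
amber top 193 ell [327.4 248.7] [26.4 29.3] box (314, 235, 27, 29)
blk scene 268 ell [259.9 197.7] [16.4 32.4] box (252, 184, 18, 27)
blk top 584 ell [249.6 252.4] [32.6 34.7] box (233, 236, 36, 35)
white scene 482 ell [318.  214.1] [17.9 38.3] box (292, 215, 23, 12)
white top 599 ell [287.1 221.6] [33. 34.] box (271, 209, 33, 28)
230.6 202.2 [ 0.6405 -0.0951  0.05  ]
230.6 274.2 [ 0.4795 -0.0972  0.05  ]
417.4 198.6 [ 0.6399 -0.522   0.05  ]
421.4 270.2 [ 0.4778 -0.5197  0.05  ]
```

```bash
cat >> meas.py <<'E'
print("----")
def hole(m):
    cs,h=cv2.findContours(m,cv2.RETR_CCOMP,cv2.CHAIN_APPROX_NONE);c=max([c for c,q in zip(cs,h[0]) if q[3]>=0],key=cv2.contourArea);return cv2.fitEllipse(c)
for k in("cork","blk"):
    for n,im,r in(("scene",s,R[k][0]),("top",t,R[k][1])):
        try: print(k,n,"hole",np.round(hole(cv2.morphologyEx(mask(im,*C[k],r),cv2.MORPH_CLOSE,np.ones((2,2)))),1)) if 1 else 0
        except Exception as x: print(k,n,"-",str(x)[:60])
bs=mask(s,*C["blue"],R["blue"][0]);
for y in range(165,185): 
    x=np.where(bs[y])[0]
    if len(x):print(y,x[0],x[-1],end="; ")
ys=mask(s,*C["yel"],R["yel"][0]);print()
for y in range(246,280): 
    x=np.where(ys[y])[0]
    if len(x):print(y,x[0],x[-1],end="; ")
print("\ncast top: lid disc",plane("top",328.7,246.9,.248),"green",plane("top",326.8,249.9,.177),"post foot",plane("top",358.4,230.3,.06),"cork",plane("top",400.9,246.2,.072),"tripod",plane("top",249.6,252.4,.112),"dish rim",plane("top",287.1,221.6,.068))
E
python3 meas.py | sed -n '/----/,$p'
python3 - <<'E'
import numpy as np
E
python3 - <<'E'
import cv2
s=cv2.imread("pics/top0.png")[205:240,335:385];t=cv2.imread("pics/top0.png")[205:240,268:310]
a=cv2.resize(s,None,fx=8,fy=8,interpolation=cv2.INTER_CUBIC);b=cv2.resize(t,None,fx=8,fy=8,interpolation=cv2.INTER_CUBIC)
d=cv2.imread("pics/scene0.png")[195:235,240:335];d=cv2.resize(d,None,fx=7,fy=7,interpolation=cv2.INTER_CUBIC)
import numpy as np
c=np.zeros((560,740,3),np.uint8);c[:280,:400]=a;c[:280,400:736]=b;c[280:560,:665]=d;cv2.imwrite("pics/crop2.png",c)
E
```

```text
----
cork scene - setting an array element with a sequence. The requested arra
cork top - setting an array element with a sequence. The requested arra
blk scene - setting an array element with a sequence. The requested arra
blk top - setting an array element with a sequence. The requested arra
167 275 277; 168 273 279; 169 273 279; 170 274 279; 171 274 279; 172 274 279; 173 273 283; 174 269 284; 175 269 285; 176 268 285; 177 268 286; 178 268 285; 179 268 285; 180 269 284; 181 270 283; 182 272 280; 
248 309 311; 249 307 313; 250 307 313; 251 306 314; 252 306 314; 253 305 314; 254 306 314; 255 306 314; 256 303 317; 257 301 319; 258 300 320; 259 299 321; 260 298 322; 261 297 323; 262 297 323; 263 296 323; 264 296 324; 265 296 324; 266 297 324; 267 297 323; 268 297 323; 269 297 323; 270 298 322; 271 298 322; 272 299 321; 273 300 320; 274 301 318; 275 303 317; 276 307 315; 
cast top: lid disc [ 0.5193 -0.3045  0.248 ] green [ 0.5189 -0.3044  0.177 ] post foot [ 0.5689 -0.3818  0.06  ] cork [ 0.5304 -0.4723  0.072 ] tripod [ 0.522  -0.1466  0.112 ] dish rim [ 0.5908 -0.2234  0.068 ]
```

View pics/crop2.png

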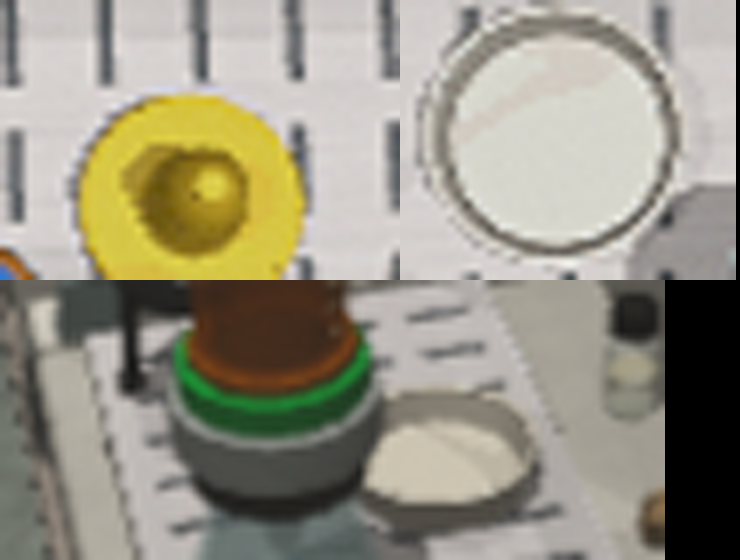

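The close crop shows the post apex at top px (359.5,229.3) and its foot, centred at (358.4,230.3). The dish rim spans x 270–304 and y 206–237. In the scene view the grey base and green disc are clear, and the dish is partly hidden.

```bash
python3 - <<'E'
from h import *
print("knob top",tri((276.3,168.3),(329.2,246.3)))
print("lid disc",tri((276.8,177.2),(328.7,246.9)))
print("post tip",tri((310,248.3),(359.5,229.4)))
print("post foot",tri((310,265),(358.4,230.3)))
print("cork rim top est: scene left/right extreme",tri((303.9,296),(400.9,246.2)))
lid=np.array([.519,-.3045])
for z in(.268,.248,.177,.145): print(z,proj("scene",[*lid,z]),proj("top",[*lid,z]))
print(proj("scene",[.569,-.382,.106]),proj("scene",[.569,-.382,.06]),proj("scene",[.5304,-.4723,.072]),proj("scene",[.591,-.2235,.068]),proj("scene",[.522,-.1466,.112]))
E
```

```text
knob top (array([ 0.5182, -0.3043,  0.2687]), np.float64(0.0011435487791978634))
lid disc (array([ 0.5184, -0.3044,  0.2477]), np.float64(0.0018611196889165098))
post tip (array([ 0.5668, -0.379 ,  0.104 ]), np.float64(0.0020261677139397855))
post foot (array([ 0.568 , -0.382 ,  0.0574]), np.float64(0.0022993273630482866))
cork rim top est: scene left/right extreme (array([ 0.5302, -0.4731,  0.068 ]), np.float64(0.0010927842792403674))
0.268 [277.0302 168.5723] [329.2767 246.1709]
0.248 [277.5493 177.003 ] [328.7012 247.0555]
0.177 [279.2757 205.0395] [326.8759 249.8613]
0.145 [279.9993 216.791 ] [326.1489 250.9789]
[310.8827 248.3927] [310.9348 263.9601] [304.158  294.2557] [302.9026 217.9549] [269.8284 191.7091]
```

Heights match the text: knob top at 0.268, lid disc at 0.248, post tip at 0.105, cork top at about 0.07. The stack axis is at (0.5187,-0.3044). Now I raise the tool and roll it so the fingers close along world x.

```bash
python3 -m jog '[{"linear":[0,0,-0.25],"roll":-1},{"linear":[0,0,-0.25],"roll":-1},{"linear":[0,0,-0.25],"roll":-1},{"linear":[0,0,-0.25],"roll":-1},{"linear":[0,0,-0.25],"roll":-1},{"linear":[0,0,-0.25],"roll":-1},{"linear":[0,0,-0.25],"roll":-1},{"linear":[0,0,-0.25],"roll":-1},{"linear":[0,0,-0.25],"roll":-1},{"linear":[0,0,-0.25],"roll":-1},{"linear":[0,0,0],"roll":-1},{"linear":[0,0,0],"roll":-1}]' 1; python3 -m jog '[{"linear":[0,0,0],"roll":-1},{"linear":[0,0,0],"roll":-0.67},{"linear":[0,0,0],"roll":0}]'; python3 -c "
from h import *;o=env.observe();print(o['q'],o['tool_rot'],o['position'])"
```

```text
time_s: 1.1
position: [0.2029, -0.5112, 0.3315]
tool_rot: [[0.141, 0.99, 0.0], [0.99, -0.141, -0.0], [-0.0, 0.0, -1.0]]
ft_force: [0.0, -0.6, -0.4]
grip_width: 0.0855
gripper_force: 0.0
time_s: 1.35
position: [0.2028, -0.5111, 0.3309]
tool_rot: [[-0.002, 1.0, -0.0], [1.0, 0.002, 0.001], [0.001, -0.0, -1.0]]
ft_force: [-0.2, -1.0, -0.2]
grip_width: 0.0856
gripper_force: 0.0
[-80.6909  19.0348  62.3705  -0.0015  98.6502 -80.8026] [[-0.0019  1.     -0.0002]
 [ 1.      0.0019  0.001 ]
 [ 0.001  -0.0002 -1.    ]] [ 0.2028 -0.5111  0.3309]
```

```bash
python3 -m jog '[{"linear":[0.43,0.66,0]},{"linear":[0.43,0.66,0]},{"linear":[0.43,0.66,0]},{"linear":[0.43,0.66,0]},{"linear":[0.43,0.66,0]},{"linear":[0.43,0.66,0]},{"linear":[0,0,0]}]'; python3 -c "
from h import *
a=shot('scene');b=shot('top');c=np.hstack([a,b]);cv2.imwrite('pics/mid.png',cv2.resize(c,(800,250)))"
```

```text
invalid input
```

View pics/mid.png

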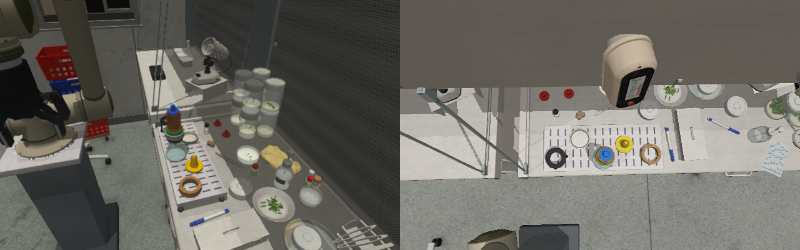

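The rows need the roll key, so that call was refused and the arm did not move. The picture shows the scene unchanged. The beige device in the top view, at full-size px (365,110), is static and sits high.

```bash
python3 -m jog '[{"linear":[0.43,0.66,0],"roll":0},{"linear":[0.43,0.66,0],"roll":0},{"linear":[0.43,0.66,0],"roll":0},{"linear":[0.43,0.66,0],"roll":0},{"linear":[0.43,0.66,0],"roll":0},{"linear":[0.43,0.66,0],"roll":0},{"linear":[0,0,0],"roll":0}]'; python3 -c "
from h import *
print(env.observe()['q'])
a=shot('scene');b=shot('top');c=np.hstack([a,b]);cv2.imwrite('pics/mid2.png',cv2.resize(c,(800,250)))"
```

```text
time_s: 2.03
position: [0.3647, -0.4051, 0.3314]
tool_rot: [[-0.003, 1.0, 0.001], [1.0, 0.003, 0.001], [0.001, 0.001, -1.0]]
ft_force: [0.8, -0.3, 0.0]
grip_width: 0.0853
gripper_force: 0.0
[-60.4904  18.4654  63.1357   0.0823  98.4046 -60.6393]
```

View pics/mid2.png

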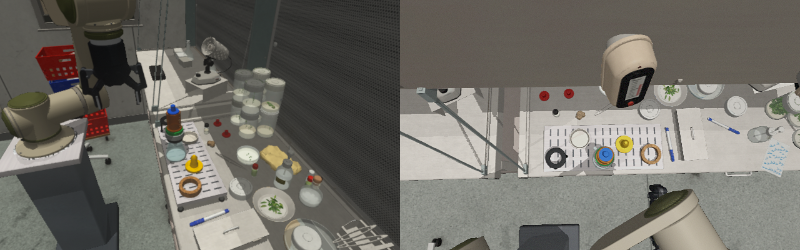

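```bash
python3 -m jog '[{"linear":[0.42,0.64,0],"roll":0},{"linear":[0.42,0.64,0],"roll":0},{"linear":[0.42,0.64,0],"roll":0},{"linear":[0.42,0.64,0],"roll":0},{"linear":[0.42,0.64,0],"roll":0},{"linear":[0.42,0.64,0],"roll":0},{"linear":[0,0,0],"roll":0}]' -0.2; python3 -c "
from h import *
print(env.observe()['q'])
a=shot('scene','s3');b=shot('top','t3');c=np.hstack([a,b]);cv2.imwrite('pics/mid3.png',cv2.resize(c,(800,250)))
c=np.vstack([cv2.resize(a[90:240,200:360],None,fx=4,fy=4)[:, :],]);cv2.imwrite('pics/mid3c.png',c)"
```

```text
time_s: 2.72
position: [0.5173, -0.3054, 0.3306]
tool_rot: [[-0.002, 1.0, 0.0], [1.0, 0.002, 0.001], [0.001, 0.0, -1.0]]
ft_force: [0.4, 1.0, 0.0]
grip_width: 0.0343
gripper_force: 0.0
[-41.8623  24.7555  53.5458   0.0613 101.7381 -41.9477]
```

View pics/mid3.png

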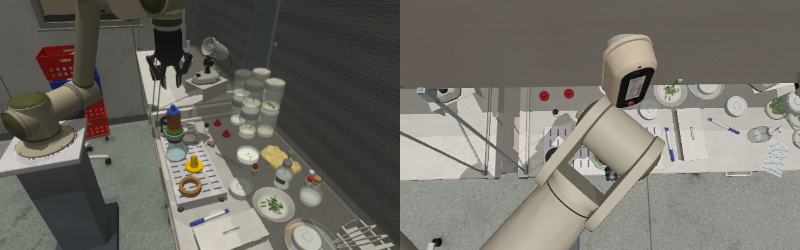

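The gripper now hangs over the stack with the fingers at about (275,105) in the full scene view. The wrist blocks the top view of the stack, and the beige device stays clear. Down to the knob.

```bash
python3 -m jog '[{"linear":[0.02,0.03,0.5],"roll":0},{"linear":[0,0,0.5],"roll":0},{"linear":[0,0,0.4],"roll":0},{"linear":[0,0,0.3],"roll":0},{"linear":[0,0,0.2],"roll":0},{"linear":[0,0,0.08],"roll":0},{"linear":[0,0,0],"roll":0},{"linear":[0,0,0],"roll":0}]' -0.2; python3 -m jog '[{"linear":[0,0,0],"roll":0},{"linear":[0,0,0],"roll":0},{"linear":[0,0,0],"roll":0},{"linear":[0,0,0],"roll":0},{"linear":[0,0,0],"roll":0},{"linear":[0,0,0],"roll":0}]' -1 25; python3 -c "
from h import *
a=shot('scene','s4');cv2.imwrite('pics/c4.png',cv2.resize(a[100:240,210:350],None,fx=4,fy=4,interpolation=2))"
```

```text
time_s: 3.48
position: [0.5159, -0.3071, 0.2529]
tool_rot: [[0.001, 1.0, 0.001], [1.0, -0.001, -0.001], [-0.001, 0.001, -1.0]]
ft_force: [-0.1, -0.0, -0.3]
grip_width: 0.0341
gripper_force: 0.0
time_s: 3.98
position: [0.5163, -0.3067, 0.253]
tool_rot: [[0.0, 1.0, 0.001], [1.0, -0.0, -0.001], [-0.001, 0.001, -1.0]]
ft_force: [0.1, -1.2, 5.9]
grip_width: 0.0145
gripper_force: 24.7
```

View pics/c4.png

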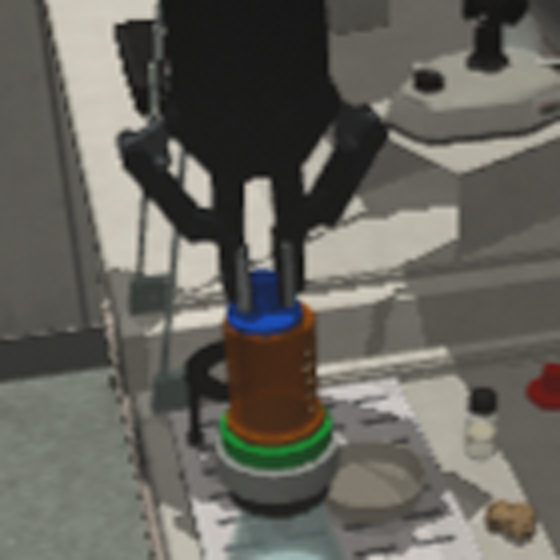

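The fingers hold the knob between the pads, with the lid still seated at crop (265,310). I lift it and carry it over the dish.

```bash
python3 -m jog '[{"linear":[0,0,-0.05],"roll":0},{"linear":[0,0,-0.1],"roll":0},{"linear":[0,0,-0.15],"roll":0},{"linear":[0,0,-0.2],"roll":0},{"linear":[0,0,-0.2],"roll":0},{"linear":[0,0,-0.1],"roll":0},{"linear":[0,0,0],"roll":0}]'; python3 -m jog '[{"linear":[0.1,0.1,0],"roll":0},{"linear":[0.2,0.18,0],"roll":0},{"linear":[0.25,0.23,0],"roll":0},{"linear":[0.25,0.23,0],"roll":0},{"linear":[0.25,0.23,0],"roll":0},{"linear":[0.25,0.23,0],"roll":0},{"linear":[0.25,0.23,0],"roll":0},{"linear":[0.25,0.23,0],"roll":0},{"linear":[0.18,0.16,0],"roll":0},{"linear":[0.1,0.05,0],"roll":0},{"linear":[0,0,0],"roll":0},{"linear":[0,0,0],"roll":0}]';python3 -c "
from h import *
print(env.observe()['q'])
a=shot('scene','s5');b=shot('top','t5');c=np.hstack([cv2.resize(a[100:240,200:360],(480,420),interpolation=2),cv2.resize(b[50:250,220:420],(320,420))]);cv2.imwrite('pics/c5.png',c)"
```

```text
time_s: 4.62
position: [0.5164, -0.3066, 0.2856]
tool_rot: [[0.0, 1.0, 0.002], [1.0, -0.0, -0.002], [-0.002, 0.002, -1.0]]
ft_force: [-0.5, -0.3, -0.0]
grip_width: 0.0147
gripper_force: 24.4
time_s: 5.62
position: [0.5908, -0.2233, 0.2841]
tool_rot: [[0.0, 1.0, -0.0], [1.0, -0.0, -0.0], [-0.0, -0.0, -1.0]]
ft_force: [-0.1, -0.4, -0.5]
grip_width: 0.0149
gripper_force: 24.4
[-31.4181  28.9182  53.943   -0.0139  97.1401 -31.4195]
```

View pics/c5.png

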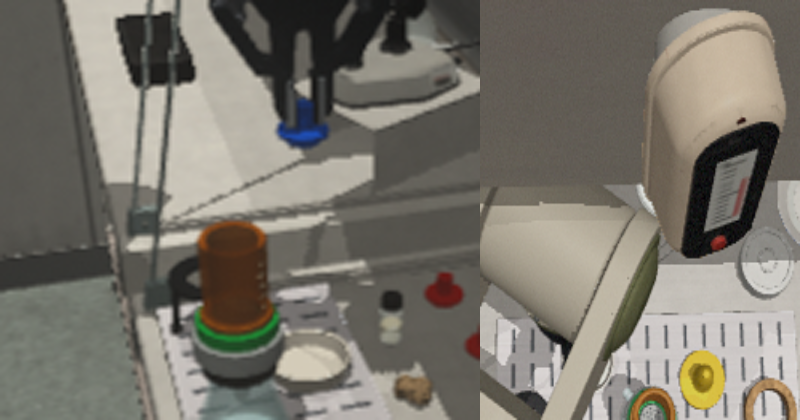

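The lid hangs level from the gripper at crop (300,130), and the funnel's mouth is open and undisturbed. The beige device is well above the arm. Down into the dish.

```bash
python3 -m jog '[{"linear":[0,0,0.4],"roll":0},{"linear":[0,0,0.6],"roll":0},{"linear":[0,0,0.7],"roll":0},{"linear":[0,0,0.7],"roll":0},{"linear":[0,0,0.7],"roll":0},{"linear":[0,0,0.7],"roll":0},{"linear":[0,0,0.6],"roll":0},{"linear":[0,0,0.4],"roll":0},{"linear":[0,0,0.2],"roll":0},{"linear":[0,0,0.1],"roll":0},{"linear":[0,0,0.05],"roll":0},{"linear":[0,0,0],"roll":0}]'; python3 -m jog '[{"linear":[0,0,0.05],"roll":0},{"linear":[0,0,0.05],"roll":0},{"linear":[0,0,0.02],"roll":0},{"linear":[0,0,0],"roll":0}]'
```

```text
time_s: 6.72
position: [0.5912, -0.2236, 0.0788]
tool_rot: [[0.0, 1.0, 0.001], [1.0, -0.0, -0.001], [-0.001, 0.001, -1.0]]
ft_force: [0.4, 0.4, 0.0]
grip_width: 0.0144
gripper_force: 24.4
time_s: 7.05
position: [0.5909, -0.2232, 0.0734]
tool_rot: [[0.0, 1.0, 0.0], [1.0, -0.0, -0.0], [-0.0, 0.0, -1.0]]
ft_force: [1.0, 0.4, -0.5]
grip_width: 0.0145
gripper_force: 24.4
```

```bash
python3 -m jog '[{"linear":[0,0,0.03],"roll":0},{"linear":[0,0,0.03],"roll":0},{"linear":[0,0,0],"roll":0}]'; python3 -m jog '[{"linear":[0,0,0.02],"roll":0},{"linear":[0,0,0],"roll":0}]'; python3 -c "
from h import *
a=shot('scene','s6');cv2.imwrite('pics/c6.png',cv2.resize(a[180:240,250:340],None,fx=7,fy=7,interpolation=2))"
```

```text
time_s: 7.3
position: [0.5908, -0.2232, 0.0707]
tool_rot: [[0.0, 1.0, -0.0], [1.0, -0.0, 0.0], [0.0, -0.0, -1.0]]
ft_force: [-0.1, 1.0, -0.2]
grip_width: 0.0148
gripper_force: 24.4
time_s: 7.47
position: [0.5909, -0.2232, 0.0702]
tool_rot: [[-0.0, 1.0, 0.0], [1.0, 0.0, -0.0], [-0.0, 0.0, -1.0]]
ft_force: [0.6, 0.4, 1.1]
grip_width: 0.0148
gripper_force: 24.4
```

```bash
python3 -m jog '[{"linear":[0,0,0.015],"roll":0},{"linear":[0,0,0],"roll":0},{"linear":[0,0,0],"roll":0}]'; python3 -m jog '[{"linear":[0,0,0],"roll":0},{"linear":[0,0,0],"roll":0},{"linear":[0,0,0],"roll":0},{"linear":[0,0,0],"roll":0},{"linear":[0,0,-0.1],"roll":0},{"linear":[0,0,-0.3],"roll":0},{"linear":[0,0,-0.5],"roll":0},{"linear":[0,0,-0.7],"roll":0},{"linear":[0,0,-0.9],"roll":0},{"linear":[0,0,-0.9],"roll":0},{"linear":[0,0,-0.9],"roll":0},{"linear":[0,0,-0.7],"roll":0}]' -0.35;python3 -m jog '[{"linear":[0,0,-0.7],"roll":0},{"linear":[-0.2,-0.2,-0.4],"roll":0},{"linear":[-0.3,-0.27,0],"roll":0},{"linear":[-0.3,-0.27,0],"roll":0},{"linear":[-0.3,-0.27,0],"roll":0},{"linear":[-0.3,-0.27,0],"roll":0},{"linear":[-0.3,-0.27,0],"roll":0},{"linear":[-0.2,-0.18,0],"roll":0},{"linear":[-0.13,-0.08,0],"roll":0},{"linear":[0,0,0],"roll":0}]' 0.6; python3 -c "
from h import *
a=shot('scene','s7');cv2.imwrite('pics/c7.png',cv2.resize(a[100:240,220:340],None,fx=4,fy=4,interpolation=2))"
```

```text
time_s: 7.77
position: [0.591, -0.2232, 0.0701]
tool_rot: [[-0.0, 1.0, 0.0], [1.0, 0.0, -0.0], [-0.0, 0.0, -1.0]]
ft_force: [-1.1, 1.2, 5.2]
grip_width: 0.0148
gripper_force: 24.9
time_s: 8.77
position: [0.5909, -0.2232, 0.2731]
tool_rot: [[-0.0, 1.0, 0.003], [1.0, 0.0, -0.002], [-0.002, 0.003, -1.0]]
ft_force: [-0.1, 0.5, -0.2]
grip_width: 0.0275
gripper_force: 0.0
time_s: 9.6
position: [0.518, -0.3052, 0.3136]
tool_rot: [[0.001, 1.0, 0.0], [1.0, -0.001, -0.0], [-0.0, 0.0, -1.0]]
ft_force: [0.1, 0.3, 0.0]
grip_width: 0.0679
gripper_force: 0.0
```

View pics/c7.png

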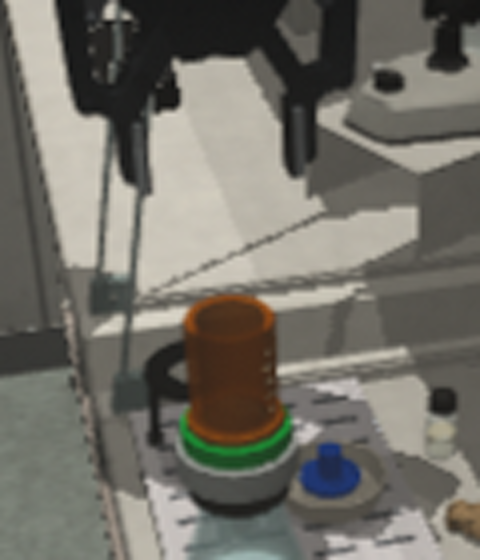

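The lid stands upright in the dish, knob up, at crop (330,470). The funnel is still in place and the gripper is above it, open to 68 mm.

```bash
python3 -m jog '[{"linear":[0.02,0.02,0.3],"roll":0},{"linear":[0,0,0.5],"roll":0},{"linear":[0,0,0.5],"roll":0},{"linear":[0,0,0.5],"roll":0},{"linear":[0,0,0.4],"roll":0},{"linear":[0,0,0.3],"roll":0},{"linear":[0,0,0.15],"roll":0},{"linear":[0,0,0.04],"roll":0},{"linear":[0,0,0],"roll":0},{"linear":[0,0,0],"roll":0}]'; python3 -m jog '[{"linear":[0,0,0],"roll":0},{"linear":[0,0,0],"roll":0},{"linear":[0,0,0],"roll":0},{"linear":[0,0,0],"roll":0},{"linear":[0,0,0],"roll":0},{"linear":[0,0,0],"roll":0}]' -1 30; python3 -m jog '[{"linear":[0,0,-0.04],"roll":0},{"linear":[0,0,-0.08],"roll":0},{"linear":[0,0,-0.12],"roll":0},{"linear":[0,0,-0.16],"roll":0},{"linear":[0,0,-0.2],"roll":0},{"linear":[0,0,-0.2],"roll":0},{"linear":[0,0,-0.15],"roll":0},{"linear":[0,0,0],"roll":0}]'; python3 -c "
from h import *
a=shot('scene','s8');cv2.imwrite('pics/c8.png',cv2.resize(a[90:240,210:340],None,fx=4,fy=4,interpolation=2))"
```

```text
time_s: 10.48
position: [0.5198, -0.3036, 0.2068]
tool_rot: [[-0.0, 1.0, 0.001], [1.0, 0.0, -0.001], [-0.001, 0.001, -1.0]]
ft_force: [0.1, 0.1, -0.0]
grip_width: 0.0683
gripper_force: 0.0
time_s: 10.98
position: [0.5196, -0.3038, 0.2069]
tool_rot: [[0.0, 1.0, 0.002], [1.0, -0.0, -0.001], [-0.001, 0.002, -1.0]]
ft_force: [0.0, 1.3, 6.2]
grip_width: 0.0471
gripper_force: 31.3
time_s: 11.65
position: [0.5197, -0.3039, 0.2458]
tool_rot: [[0.0, 1.0, 0.002], [1.0, -0.0, -0.002], [-0.002, 0.002, -1.0]]
ft_force: [-0.2, -0.7, -1.0]
grip_width: 0.0479
gripper_force: 31.0
```

View pics/c8.png

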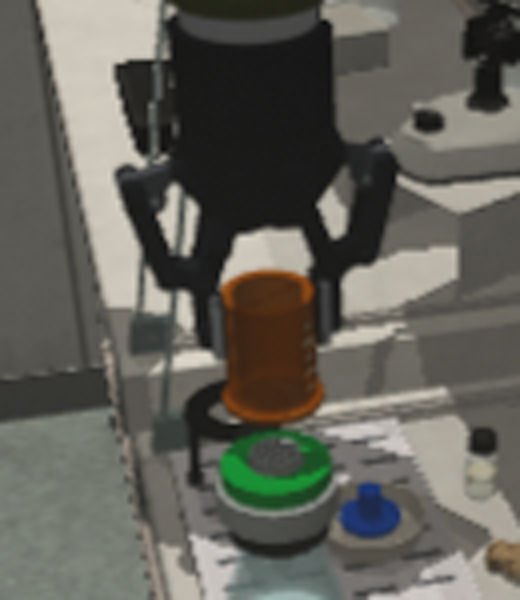

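The funnel is lifted cleanly and upright. The screen, with its steel boss, is still seated on the base at crop (275,470). Now I move over the post.

```bash
python3 -m jog '[{"linear":[-0.1,0.06,0],"roll":0},{"linear":[-0.2,0.13,0],"roll":0},{"linear":[-0.25,0.16,0],"roll":0},{"linear":[-0.25,0.16,0],"roll":0},{"linear":[-0.25,0.16,0],"roll":0},{"linear":[-0.25,0.16,0],"roll":0},{"linear":[-0.25,0.16,0],"roll":0},{"linear":[-0.2,0.12,0],"roll":0},{"linear":[-0.12,0.07,0],"roll":0},{"linear":[-0.06,0.03,0],"roll":0},{"linear":[0,0,0],"roll":0}]';python3 -m jog '[{"linear":[0,0,0.2],"roll":0},{"linear":[0,0,0.4],"roll":0},{"linear":[0,0,0.5],"roll":0},{"linear":[0,0,0.5],"roll":0},{"linear":[0,0,0.3],"roll":0},{"linear":[0,0,0.15],"roll":0},{"linear":[0,0,0],"roll":0},{"linear":[0,0,0],"roll":0}]'; python3 -c "
from h import *
o=env.observe();print(o['position'])
a=shot('scene','s9');cv2.imwrite('pics/c9.png',cv2.resize(a[160:290,250:370],None,fx=4.6,fy=4.6,interpolation=2))
p=o['position'];zb=p[2]-.207+.177;print(zb,proj('scene',[p[0],p[1],zb]),proj('scene',[.568,-.3815,.06]),proj('scene',[.568,-.3815,.106]))
hsv=cv2.cvtColor(a,cv2.COLOR_BGR2HSV);m=cv2.inRange(hsv,np.array([3,150,30]),np.array([17,255,255]))
y=cv2.inRange(hsv,np.array([18,150,80]),np.array([32,255,255]))
for r in range(190,282,3):
  q=np.where(m[r,280:345])[0]+280;w=np.where(y[r,280:345])[0]+280
  print(r,(q[0],q[-1],len(q)) if len(q) else '',(w[0],w[-1],len(w)) if len(w) else '')
"
```

```text
time_s: 12.62
position: [0.5677, -0.3812, 0.2433]
tool_rot: [[0.0, 1.0, -0.001], [1.0, -0.0, 0.001], [0.001, -0.001, -1.0]]
ft_force: [-0.7, 0.2, -1.0]
grip_width: 0.0475
gripper_force: 31.0
time_s: 13.28
position: [0.5678, -0.3807, 0.1624]
tool_rot: [[-0.0, 1.0, 0.0], [1.0, 0.0, -0.0], [-0.0, 0.0, -1.0]]
ft_force: [-0.5, 0.6, -0.4]
grip_width: 0.0478
gripper_force: 31.1
[ 0.5678 -0.3807  0.1624]
0.13241600091838043 [310.122  238.7134] [310.4414 263.8938] [310.3734 248.3272]
190  
193  
196  
199  
202  
205  
208 (np.int64(305), np.int64(314), 10) 
211 (np.int64(300), np.int64(320), 20) 
214 (np.int64(299), np.int64(321), 21) 
217 (np.int64(300), np.int64(320), 21) 
220 (np.int64(301), np.int64(320), 20) 
223 (np.int64(301), np.int64(318), 18) 
226 (np.int64(301), np.int64(317), 17) 
229 (np.int64(300), np.int64(318), 19) 
232 (np.int64(299), np.int64(319), 21) 
235 (np.int64(299), np.int64(321), 23) 
238 (np.int64(298), np.int64(321), 24) 
241 (np.int64(299), np.int64(320), 22) 
244 (np.int64(302), np.int64(317), 16) 
247  (np.int64(310), np.int64(310), 1)
250  (np.int64(307), np.int64(314), 8)
253  (np.int64(306), np.int64(314), 9)
256  (np.int64(303), np.int64(317), 15)
259  (np.int64(299), np.int64(321), 23)
262  (np.int64(297), np.int64(323), 27)
265  (np.int64(296), np.int64(324), 29)
268  (np.int64(297), np.int64(323), 27)
271  (np.int64(298), np.int64(322), 25)
274  (np.int64(301), np.int64(318), 18)
277  
280
```

View pics/c9.png

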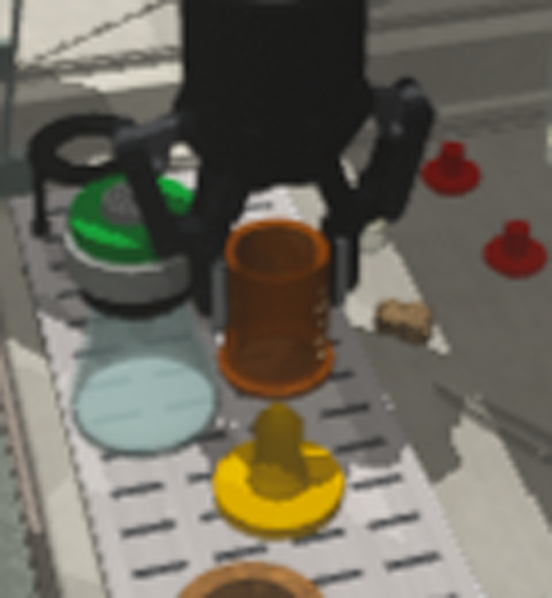

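The funnel hangs centred over the post: flange columns 298–321, post columns 296–324, both centred near 310. Down slowly.

```bash
python3 -m jog '[{"linear":[0,0,0.15],"roll":0},{"linear":[0,0,0.25],"roll":0},{"linear":[0,0,0.25],"roll":0},{"linear":[0,0,0.25],"roll":0},{"linear":[0,0,0.25],"roll":0},{"linear":[0,0,0.2],"roll":0},{"linear":[0,0,0.15],"roll":0},{"linear":[0,0,0.1],"roll":0},{"linear":[0,0,0.08],"roll":0},{"linear":[0,0,0],"roll":0}]'; python3 -m jog '[{"linear":[0,0,0.03],"roll":0},{"linear":[0,0,0.03],"roll":0},{"linear":[0,0,0.03],"roll":0},{"linear":[0,0,0],"roll":0}]'
```

```text
time_s: 14.17
position: [0.5676, -0.3807, 0.0942]
tool_rot: [[0.0, 1.0, -0.0], [1.0, -0.0, 0.0], [0.0, -0.0, -1.0]]
ft_force: [-0.5, -1.6, -1.4]
grip_width: 0.0477
gripper_force: 31.1
time_s: 14.5
position: [0.5677, -0.3808, 0.0911]
tool_rot: [[0.0, 1.0, -0.0], [1.0, -0.0, 0.0], [0.0, -0.0, -1.0]]
ft_force: [0.1, -0.1, -1.0]
grip_width: 0.0472
gripper_force: 31.1
```

```bash
python3 -m jog '[{"linear":[0,0,0.02],"roll":0},{"linear":[0,0,0.015],"roll":0},{"linear":[0,0,0],"roll":0}]'; python3 -m jog '[{"linear":[0,0,0.015],"roll":0},{"linear":[0,0,0],"roll":0}]'
```

```text
time_s: 14.75
position: [0.5677, -0.3809, 0.09]
tool_rot: [[0.0, 1.0, 0.0], [1.0, -0.0, -0.0], [-0.0, 0.0, -1.0]]
ft_force: [0.4, 0.6, 1.0]
grip_width: 0.0477
gripper_force: 31.1
time_s: 14.92
position: [0.5677, -0.3809, 0.09]
tool_rot: [[0.0, 1.0, 0.0], [1.0, -0.0, -0.001], [-0.001, 0.0, -1.0]]
ft_force: [-3.1, 1.1, 5.0]
grip_width: 0.0471
gripper_force: 31.5
```

```bash
python3 -m jog '[{"linear":[0,0,0],"roll":0},{"linear":[0,0,0],"roll":0},{"linear":[0,0,0],"roll":0},{"linear":[0,0,-0.05],"roll":0},{"linear":[0,0,-0.2],"roll":0},{"linear":[0,0,-0.4],"roll":0},{"linear":[0,0,-0.6],"roll":0},{"linear":[0,0,-0.8],"roll":0},{"linear":[0,0,-0.8],"roll":0},{"linear":[0,0,-0.6],"roll":0},{"linear":[0,0,-0.3],"roll":0},{"linear":[0,0,0],"roll":0}]' 0.5;python3 -m jog '[{"linear":[0.15,-0.1,0],"roll":0},{"linear":[0.3,-0.19,0],"roll":0},{"linear":[0.3,-0.19,0],"roll":0},{"linear":[0.3,-0.19,0],"roll":0},{"linear":[0.3,-0.19,0],"roll":0},{"linear":[0.3,-0.19,0],"roll":0},{"linear":[0.2,-0.13,0],"roll":0},{"linear":[0.07,-0.05,0],"roll":0},{"linear":[0,0,0],"roll":0},{"linear":[0,0,0],"roll":0}]' 0.85; python3 -c "
from h import *
o=env.observe();print(o['position'])
a=shot('scene','s10');cv2.imwrite('pics/c10.png',cv2.resize(a[110:310,225:345],None,fx=3,fy=3,interpolation=2))
hsv=cv2.cvtColor(a,cv2.COLOR_BGR2HSV);m=cv2.inRange(hsv,np.array([3,150,30]),np.array([17,255,255]))
m[:,:280]=0;m[:,345:]=0;m[:230]=0;m[282:]=0;c=max(cv2.findContours(m,0,1)[0],key=cv2.contourArea);print(cv2.boundingRect(c))
print(proj('scene',[.568,-.381,.126]),proj('scene',[.568,-.381,.06]))
"
```

```text
time_s: 15.92
position: [0.5683, -0.3814, 0.2435]
tool_rot: [[0.0, 1.0, 0.005], [1.0, -0.0, -0.005], [-0.005, 0.005, -1.0]]
ft_force: [0.4, -0.9, -0.5]
grip_width: 0.0642
gripper_force: 0.0
time_s: 16.75
position: [0.5185, -0.3042, 0.2388]
tool_rot: [[0.0, 1.0, -0.0], [1.0, -0.0, 0.0], [0.0, -0.0, -1.0]]
ft_force: [0.4, 0.5, 0.2]
grip_width: 0.0794
gripper_force: 0.0
[ 0.5185 -0.3042  0.2388]
(298, 235, 24, 37)
[310.2807 241.0919] [310.3823 263.7408]
```

View pics/c10.png

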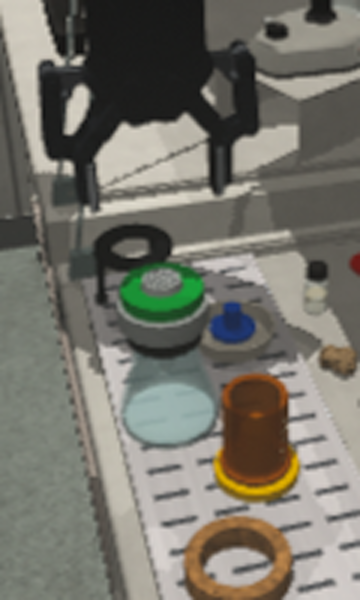

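The funnel stands upright on the post foot at crop (257,430), and the screen is clear on the base at (160,290). Next I work out where the finger ends really are at this opening, against the TCP.

```bash
python3 - <<'E'
from h import *
for w,p,f in((.0794,[.5185,-.3042,.2388],'s10'),(.068,[.518,-.3052,.3136],'s7')):
    a=cv2.imread(f'pics/{f}.png');g=cv2.cvtColor(a,cv2.COLOR_BGR2GRAY)
    for sx in(-1,1):
        for d in(0,.005,.010,.013):
            print(f,sx,d,[proj('scene',[p[0]+sx*(w/2+e),p[1]-.011,p[2]+d]).round(1) for e in(0,.007)])
        u,v=proj('scene',[p[0]+sx*(w/2+.004),p[1]-.011,p[2]]);u=int(round(u));v=int(v)
        print(u,[(r,[int(x) for x in g[r,u-3:u+4]]) for r in range(v-9,v+4)])
E
```

```text
s10 -1 0 [array([259.3, 186.2]), array([255.9, 186.7])]
s10 -1 0.005 [array([259.1, 184.1]), array([255.7, 184.6])]
s10 -1 0.01 [array([258.9, 182. ]), array([255.4, 182.5])]
s10 -1 0.013 [array([258.8, 180.7]), array([255.3, 181.2])]
257 [(177, [48, 70, 79, 58, 117, 150, 155]), (178, [99, 84, 79, 60, 158, 206, 212]), (179, [169, 107, 75, 60, 129, 195, 212]), (180, [186, 126, 101, 115, 159, 197, 206]), (181, [203, 169, 157, 184, 193, 185, 169]), (182, [161, 149, 139, 127, 116, 112, 109]), (183, [107, 106, 106, 107, 108, 108, 108]), (184, [107, 106, 107, 107, 108, 108, 107]), (185, [104, 104, 105, 107, 107, 108, 107]), (186, [105, 104, 104, 106, 107, 101, 93]), (187, [106, 105, 105, 107, 99, 71, 41]), (188, [107, 106, 106, 98, 64, 35, 31]), (189, [108, 107, 99, 63, 30, 31, 30])]
s10 1 0 [array([297.3, 180.8]), array([300.6, 180.3])]
s10 1 0.005 [array([297.2, 178.7]), array([300.5, 178.3])]
s10 1 0.01 [array([297.2, 176.7]), array([300.5, 176.2])]
s10 1 0.013 [array([297.2, 175.4]), array([300.4, 175. ])]
299 [(171, [30, 49, 64, 61, 66, 97, 128]), (172, [30, 47, 62, 88, 134, 182, 197]
[... 1321 characters left out ...]
0.005 [array([293.4, 146.7]), array([296.9, 146.3])]
s7 1 0.01 [array([293.3, 144.4]), array([296.8, 144. ])]
s7 1 0.013 [array([293.3, 143. ]), array([296.8, 142.6])]
295 [(139, [30, 41, 59, 66, 48, 31, 48]), (140, [31, 40, 59, 66, 59, 52, 72]), (141, [30, 40, 59, 66, 85, 88, 82]), (142, [42, 40, 59, 66, 91, 92, 83]), (143, [82, 43, 64, 80, 96, 92, 82]), (144, [139, 104, 115, 132, 118, 91, 83]), (145, [179, 178, 177, 178, 136, 88, 83]), (146, [182, 180, 179, 179, 137, 88, 83]), (147, [184, 182, 181, 181, 137, 87, 83]), (148, [186, 184, 183, 183, 138, 88, 107]), (149, [186, 185, 184, 183, 152, 123, 163]), (150, [183, 184, 183, 183, 182, 181, 181]), (151, [183, 183, 183, 183, 183, 182, 182])]
```

```bash
python3 -m jog '[{"linear":[0,0,0.2],"roll":0},{"linear":[0,0,0.4],"roll":0},{"linear":[0,0,0.4],"roll":0},{"linear":[0,0,0.4],"roll":0},{"linear":[0,0,0.3],"roll":0},{"linear":[0,0,0.15],"roll":0},{"linear":[0,0,0.08],"roll":0},{"linear":[0,0,0],"roll":0},{"linear":[0,0,0],"roll":0}]' 0.85; python3 -c "
from h import *
shot('scene','s11a')"; python3 -m jog '[{"linear":[0,0,0],"roll":0},{"linear":[0,0,0],"roll":0},{"linear":[0,0,0],"roll":0},{"linear":[0,0,0],"roll":0},{"linear":[0,0,0],"roll":0}]' -1 35; python3 -c "
from h import *
shot('scene','s11')"
```

```text
time_s: 17.55
position: [0.5187, -0.3043, 0.1623]
tool_rot: [[0.0, 1.0, 0.001], [1.0, -0.0, -0.001], [-0.001, 0.001, -1.0]]
ft_force: [-0.6, -1.3, 0.6]
grip_width: 0.079
gripper_force: 0.0
time_s: 18.02
position: [0.5187, -0.3042, 0.163]
tool_rot: [[-0.0, 1.0, 0.001], [1.0, 0.0, -0.001], [-0.001, 0.001, -1.0]]
ft_force: [0.1, 0.1, 6.5]
grip_width: 0.0581
gripper_force: 37.5
```

```bash
python3 - <<'E'
from h import *
a=cv2.imread('pics/s11.png');g=cv2.cvtColor(a,cv2.COLOR_BGR2GRAY);hsv=cv2.cvtColor(a,cv2.COLOR_BGR2HSV)
gm=cv2.inRange(hsv,np.array([45,100,40]),np.array([90,255,255]))
ys,xs=np.where(gm[180:230,250:310]);print('green box',xs.min()+250,xs.max()+250,ys.min()+180,ys.max()+180)
p=[.5187,-.3042]
for sx in(-1,1):
    for z in(.165,.168,.171,.174,.177): print(sx,z,proj('scene',[p[0]+sx*.034,p[1]-.011,z]).round(1),proj('scene',[p[0]+sx*.034,p[1],z]).round(1))
    u,v=proj('scene',[p[0]+sx*.034,p[1]-.011,.165]).round().astype(int)
    for r in range(v-12,v+5): print(r,u-6,[int(x) for x in g[r,u-6:u+7]])
E
```

```text
green box 266 292 197 216
-1 0.165 [264.8 214.8] [264.  211.9]
-1 0.168 [264.7 213.7] [263.9 210.8]
-1 0.171 [264.6 212.6] [263.8 209.7]
-1 0.174 [264.5 211.4] [263.7 208.5]
-1 0.177 [264.4 210.3] [263.6 207.4]
203 259 [30, 30, 29, 51, 73, 73, 58, 56, 58, 57, 58, 58, 58]
204 259 [30, 31, 29, 48, 71, 79, 59, 52, 58, 59, 57, 58, 59]
205 259 [30, 31, 32, 44, 69, 79, 56, 51, 58, 58, 58, 58, 59]
206 259 [30, 30, 31, 43, 69, 78, 56, 51, 59, 58, 59, 58, 59]
207 259 [31, 32, 31, 41, 68, 79, 57, 52, 58, 67, 72, 72, 72]
208 259 [29, 31, 31, 40, 67, 80, 58, 62, 72, 88, 97, 98, 98]
209 259 [29, 30, 31, 39, 66, 80, 59, 75, 94, 97, 98, 98, 98]
210 259 [34, 40, 46, 55, 72, 79, 63, 54, 74, 92, 98, 98, 98]
211 259 [55, 56, 69, 71, 72, 75, 61, 48, 49, 73, 87, 90, 96]
212 259 [83, 64, 69, 77, 76, 72, 61, 52, 53, 57, 58, 67, 81]
213 259 [109, 102, 101, 102, 88, 77, 93, 90, 69, 58, 57, 58, 59]
214 259 [112, 103, 101, 102, 91, 72, 113, 131, 112, 80, 59, 56, 58]
215 259 [118, 108, 102, 102, 95, 75, 83, 123, 143, 122, 90, 69, 60]
216 259 [118, 106, 97, 95, 89, 75, 73, 88, 115, 134, 132, 113, 97]
217 259 [11
[... 781 characters left out ...]
40, 57, 64, 52, 66, 150, 186, 187, 182, 176]
205 290 [58, 58, 48, 41, 59, 74, 81, 105, 118, 135, 135, 112, 106]
206 290 [58, 58, 47, 42, 58, 74, 103, 117, 117, 117, 110, 98, 134]
207 290 [59, 57, 47, 46, 67, 85, 107, 118, 118, 117, 117, 117, 116]
208 290 [64, 53, 50, 61, 88, 111, 118, 118, 117, 117, 117, 117, 117]
209 290 [72, 51, 58, 75, 93, 111, 117, 116, 116, 115, 115, 113, 112]
210 290 [50, 48, 64, 78, 91, 112, 117, 109, 106, 103, 99, 91, 88]
211 290 [48, 50, 71, 77, 80, 108, 107, 93, 89, 75, 58, 52, 52]
212 290 [58, 84, 94, 78, 72, 84, 90, 91, 91, 71, 52, 53, 52]
213 290 [96, 132, 121, 82, 69, 85, 91, 91, 91, 68, 47, 50, 51]
214 290 [131, 124, 84, 63, 70, 85, 87, 86, 84, 60, 41, 42, 45]
```

The finger ends stand at about z = 0.171 on a disc that spans 0.165–0.177. I regrip 2.5 mm lower for a fuller hold.

```bash
python3 -m jog '[{"linear":[0,0,0],"roll":0},{"linear":[0,0,0],"roll":0},{"linear":[0,0,0],"roll":0},{"linear":[0,0,0],"roll":0},{"linear":[0,0,0.03],"roll":0},{"linear":[0,0,0.03],"roll":0},{"linear":[0,0,0],"roll":0}]' 0.8;  python3 -m jog '[{"linear":[0,0,0],"roll":0},{"linear":[0,0,0],"roll":0},{"linear":[0,0,0],"roll":0},{"linear":[0,0,0],"roll":0},{"linear":[0,0,0],"roll":0},{"linear":[0,0,0],"roll":0}]' -1 35; python3 -m jog '[{"linear":[0,0,-0.03],"roll":0},{"linear":[0,0,-0.05],"roll":0},{"linear":[0,0,-0.08],"roll":0},{"linear":[0,0,-0.1],"roll":0},{"linear":[0,0,-0.1],"roll":0},{"linear":[0,0,0],"roll":0},{"linear":[0,0,0],"roll":0}]';python3 -c "
from h import *
a=shot('scene','s12');hsv=cv2.cvtColor(a,cv2.COLOR_BGR2HSV)
gm=cv2.inRange(hsv,np.array([45,100,40]),np.array([90,255,255]));gm[:,:250]=0;gm[:,310:]=0;gm[230:]=0
c=max(cv2.findContours(gm,0,1)[0],key=cv2.contourArea);print(cv2.boundingRect(c),cv2.minAreaRect(c))
for n in('s10','s11'):
  gm=cv2.inRange(cv2.cvtColor(cv2.imread(f'pics/{n}.png'),cv2.COLOR_BGR2HSV),np.array([45,100,40]),np.array([90,255,255]));gm[:,:250]=0;gm[:,310:]=0;gm[230:]=0
  c=max(cv2.findContours(gm,0,1)[0],key=cv2.contourArea);print(n,cv2.boundingRect(c),cv2.minAreaRect(c))
"
```

```text
time_s: 18.65
position: [0.5184, -0.3039, 0.1591]
tool_rot: [[0.0, 1.0, -0.001], [1.0, -0.0, 0.0], [0.0, -0.001, -1.0]]
ft_force: [-0.0, 0.1, -1.0]
grip_width: 0.0769
gripper_force: 0.0
time_s: 19.15
position: [0.5189, -0.3043, 0.1604]
tool_rot: [[0.0, 1.0, 0.002], [1.0, -0.0, -0.001], [-0.001, 0.002, -1.0]]
ft_force: [0.5, 0.7, 5.5]
grip_width: 0.0583
gripper_force: 41.1
time_s: 19.73
position: [0.5185, -0.3041, 0.1742]
tool_rot: [[0.0, 1.0, 0.0], [1.0, -0.0, -0.0], [-0.0, 0.0, -1.0]]
ft_force: [-1.3, -0.6, -0.7]
grip_width: 0.0584
gripper_force: 37.7
(265, 192, 28, 20) ((278.5, 201.5), (19.0, 27.0), 90.0)
s10 (265, 197, 28, 20) ((278.5, 206.5), (19.0, 27.0), 90.0)
s11 (266, 197, 27, 20) ((279.0, 206.5), (19.0, 26.0), 90.0)
```

The screen came up level with the gripper: its green box rose 5 px with its shape unchanged, and the weight reads 0.7 N. I refine the cork ring's centre from both views before placing it.

```bash
python3 - <<'E'
from h import *
s=cv2.imread('pics/s10.png');t=cv2.imread('pics/top0.png')
def msk(im,roi):
    hsv=cv2.cvtColor(im,cv2.COLOR_BGR2HSV);m=cv2.inRange(hsv,np.array([3,90,40]),np.array([22,255,240]));k=np.zeros_like(m);x0,y0,x1,y1=roi;k[y0:y1,x0:x1]=m[y0:y1,x0:x1];return cv2.morphologyEx(k,cv2.MORPH_CLOSE,np.ones((2,2)))
def outin(m):
    cs,h=cv2.findContours(m,cv2.RETR_CCOMP,cv2.CHAIN_APPROX_NONE);o=[c for c,q in zip(cs,h[0]) if q[3]<0];i=[c for c,q in zip(cs,h[0]) if q[3]>=0]
    return [max(x,key=cv2.contourArea) for x in(o,i)]
for n,im,roi in(("scene",s,(278,276,332,325)),("top",t,(375,225,425,270))):
    o,i=outin(msk(im,roi));print(n,"out",cv2.boundingRect(o),cv2.fitEllipse(o),"in",cv2.boundingRect(i),cv2.fitEllipse(i))
    if n=="top":
        for r,z in((o,.072),(i,.072)): print(plane("top",*cv2.fitEllipse(r)[0],z))
    # subpixel-free circle fit: cast the contour on z=.072 and fit a circle
    for c in(o,i):
        P=np.array([plane(n,u,v,.072)[:2] for u,v in c[:,0]]);A=np.c_[2*P,np.ones(len(P))];q=np.linalg.lstsq(A,(P**2).sum(1),rcond=None)[0];print("circ",q[:2],np.sqrt(q[2]+q[:2]@q[:2]))
print(proj("scene",[.530,-.4725,.072]))
E
```

```text
scene out (287, 283, 36, 34) ((304.8299865722656, 299.44281005859375), (33.08112716674805, 35.40948486328125), 77.49649047851562) in (293, 292, 25, 16) ((304.92974853515625, 299.2070617675781), (14.813041687011719, 23.91395378112793), 88.65351867675781)
circ [ 0.5289 -0.4836] 0.03811938612171544
circ [ 0.5289 -0.4844] 0.020678719930247495
top out (386, 231, 33, 33) ((401.9155578613281, 247.13595581054688), (31.258377075195312, 32.147239685058594), 116.8197021484375) in (390, 236, 24, 24) ((401.705810546875, 247.31460571289062), (21.82415771484375, 23.875938415527344), 144.8271484375)
[ 0.5283 -0.4744  0.072 ]
[ 0.5279 -0.4739  0.072 ]
circ [ 0.5286 -0.4745] 0.034776289464555174
circ [ 0.5281 -0.474 ] 0.02503068459960472
[303.9878 294.3736]
```

```bash
python3 -m jog '[{"linear":[0,0,-0.1],"roll":0},{"linear":[0,0,-0.2],"roll":0},{"linear":[0,0,-0.2],"roll":0},{"linear":[0,0,-0.1],"roll":0},{"linear":[0,0,0],"roll":0}]'; python3 -m jog '[{"linear":[-0.2,0,0],"roll":0},{"linear":[-0.35,0,0],"roll":0},{"linear":[-0.45,0.04,0],"roll":0},{"linear":[-0.45,0.04,0],"roll":0},{"linear":[-0.45,0.04,0],"roll":0},{"linear":[-0.45,0.04,0],"roll":0},{"linear":[-0.45,0.04,0],"roll":0},{"linear":[-0.45,0.04,0],"roll":0},{"linear":[-0.45,0.05,0],"roll":0},{"linear":[-0.3,0,0],"roll":0},{"linear":[-0.15,0,0],"roll":0},{"linear":[-0.05,0,0],"roll":0}]'; python3 -m jog '[{"linear":[0,0,0.2],"roll":0},{"linear":[0,0,0.4],"roll":0},{"linear":[0,0,0.5],"roll":0},{"linear":[0,0,0.3],"roll":0},{"linear":[0,0,0.15],"roll":0},{"linear":[0,0,0],"roll":0},{"linear":[0,0,0],"roll":0}]'; python3 -c "
from h import *
o=env.observe();p=o['position'];print(p,o['ft_force'],o['grip_width'])
a=shot('scene','s13');hsv=cv2.cvtColor(a,cv2.COLOR_BGR2HSV)
gm=cv2.inRange(hsv,np.array([45,100,40]),np.array([90,255,255]));gm[:,:260]=0;gm[:,345:]=0;gm[330:]=0
c=max(cv2.findContours(gm,0,1)[0],key=cv2.contourArea);x,y,w,h=cv2.boundingRect(c);print((x,y,w,h))
z=p[2]-.0034
th=np.linspace(0,2*np.pi,180)
def box(cx,cy,r,zs):
  q=np.array([proj('scene',[cx+r*np.cos(t),cy+r*np.sin(t),zz]) for t in th for zz in zs]);return q.min(0).round(1),q.max(0).round(1)
print('expected green',box(p[0],p[1],.0305,(z+.008,z+.020)));print('cork exp',box(.530,-.4722,.036,(.05,.072)),'measured cork 286..321, 282..315')
t=shot('top','t13');
"
```

```text
time_s: 20.2
position: [0.5189, -0.3044, 0.1995]
tool_rot: [[0.0, 1.0, 0.002], [1.0, -0.0, -0.002], [-0.002, 0.002, -1.0]]
ft_force: [-0.7, -0.2, 0.2]
grip_width: 0.0584
gripper_force: 37.7
time_s: 21.2
position: [0.5294, -0.4737, 0.1969]
tool_rot: [[0.002, 1.0, -0.001], [1.0, -0.002, 0.001], [0.001, -0.001, -1.0]]
ft_force: [0.2, 0.5, -0.6]
grip_width: 0.0583
gripper_force: 37.7
time_s: 21.78
position: [0.5303, -0.4718, 0.1364]
tool_rot: [[-0.0, 1.0, 0.0], [1.0, 0.0, -0.0], [-0.0, 0.0, -1.0]]
ft_force: [0.3, 0.5, -0.6]
grip_width: 0.0583
gripper_force: 37.7
[ 0.5303 -0.4718  0.1364] [ 0.35    0.4889 -0.6361] 0.05832237100152287
(289, 254, 31, 27)
expected green (array([287.1, 253.2]), array([319.8, 281.1]))
cork exp (array([285.8, 280.8]), array([322.1, 316.4])) measured cork 286..321, 282..315
```

```bash
python3 -m jog '[{"linear":[0,0,0.15],"roll":0},{"linear":[0,0,0.25],"roll":0},{"linear":[0,0,0.3],"roll":0},{"linear":[0,0,0.25],"roll":0},{"linear":[0,0,0.2],"roll":0},{"linear":[0,0,0.15],"roll":0},{"linear":[0,0,0.1],"roll":0},{"linear":[0,0,0.1],"roll":0},{"linear":[0,0,0.08],"roll":0},{"linear":[0,0,0],"roll":0}]'; python3 -m jog '[{"linear":[0,0,0.03],"roll":0},{"linear":[0,0,0.03],"roll":0},{"linear":[0,0,0.02],"roll":0},{"linear":[0,0,0],"roll":0}]'
```

```text
time_s: 22.72
position: [0.53, -0.4719, 0.0722]
tool_rot: [[0.0, 1.0, -0.0], [1.0, -0.0, 0.0], [0.0, -0.0, -1.0]]
ft_force: [0.6, -0.4, 0.1]
grip_width: 0.0583
gripper_force: 37.7
time_s: 23.05
position: [0.5301, -0.472, 0.0695]
tool_rot: [[0.0, 1.0, 0.0], [1.0, -0.0, -0.0], [-0.0, 0.0, -1.0]]
ft_force: [0.5, 0.5, -1.5]
grip_width: 0.0588
gripper_force: 37.7
```

```bash
python3 -m jog '[{"linear":[0,0,0.03],"roll":0},{"linear":[0,0,0.01],"roll":0},{"linear":[0,0,0],"roll":0}]'; python3 -m jog '[{"linear":[0,0,0.02],"roll":0},{"linear":[0,0,0],"roll":0}]'
```

```text
time_s: 23.3
position: [0.53, -0.472, 0.0678]
tool_rot: [[0.0, 1.0, -0.0], [1.0, -0.0, 0.0], [0.0, -0.0, -1.0]]
ft_force: [-0.4, -0.3, -0.4]
grip_width: 0.0579
gripper_force: 37.7
time_s: 23.47
position: [0.5301, -0.4721, 0.0675]
tool_rot: [[-0.0, 1.0, 0.0], [1.0, 0.0, -0.0], [-0.0, 0.0, -1.0]]
ft_force: [-0.2, 1.1, 2.3]
grip_width: 0.0583
gripper_force: 39.3
```

```bash
python3 -m jog '[{"linear":[0,0,0.01],"roll":0},{"linear":[0,0,0],"roll":0}]'; python3 -m jog '[{"linear":[0,0,0],"roll":0},{"linear":[0,0,0],"roll":0},{"linear":[0,0,0],"roll":0},{"linear":[0,0,-0.05],"roll":0},{"linear":[0,0,-0.2],"roll":0},{"linear":[0,0,-0.4],"roll":0},{"linear":[0,0,-0.6],"roll":0},{"linear":[0,0,-0.8],"roll":0},{"linear":[0,0,-0.8],"roll":0},{"linear":[0,0,-0.6],"roll":0},{"linear":[0,0,-0.5],"roll":0},{"linear":[0,0,0],"roll":0}]' 1;python3 -m jog '[{"linear":[0.2,0,0],"roll":0},{"linear":[0.4,-0.04,0],"roll":0},{"linear":[0.45,-0.04,0],"roll":0},{"linear":[0.45,-0.04,0],"roll":0},{"linear":[0.45,-0.04,0],"roll":0},{"linear":[0.45,-0.04,0],"roll":0},{"linear":[0.45,-0.04,0],"roll":0},{"linear":[0.45,-0.04,0],"roll":0},{"linear":[0.45,0,0],"roll":0},{"linear":[0.3,0,0],"roll":0},{"linear":[0.13,0,0],"roll":0},{"linear":[0,0,0],"roll":0}]' 1; python3 -c "
from h import *
o=env.observe();p=o['position'];print(p)
a=shot('scene','s14');t=shot('top','t14');hsv=cv2.cvtColor(a,cv2.COLOR_BGR2HSV)
gm=cv2.inRange(hsv,np.array([45,100,40]),np.array([90,255,255]));gm[:,:260]=0;gm[:,345:]=0;gm[330:]=0
c=max(cv2.findContours(gm,0,1)[0],key=cv2.contourArea);print('green',cv2.boundingRect(c))
th=np.linspace(0,2*np.pi,180)
def box(cx,cy,r,zs):
  q=np.array([proj('scene',[cx+r*np.cos(t),cy+r*np.sin(t),zz]) for t in th for zz in zs]);return q.min(0).round(1),q.max(0).round(1)
print('expected green',box(.530,-.472,.0305,(.072,.084)))
"
```

```text
time_s: 23.63
position: [0.5302, -0.4721, 0.0675]
tool_rot: [[-0.0, 1.0, 0.0], [1.0, 0.0, -0.001], [-0.001, 0.0, -1.0]]
ft_force: [-0.9, 1.3, 4.6]
grip_width: 0.0583
gripper_force: 40.7
time_s: 24.63
position: [0.5308, -0.4729, 0.2307]
tool_rot: [[0.0, 1.0, 0.006], [1.0, 0.0, -0.007], [-0.007, 0.006, -1.0]]
ft_force: [0.6, 0.4, -0.2]
grip_width: 0.0853
gripper_force: 0.0
time_s: 25.63
position: [0.5188, -0.3036, 0.2243]
tool_rot: [[-0.001, 1.0, -0.001], [1.0, 0.001, 0.001], [0.001, -0.001, -1.0]]
ft_force: [-0.1, -1.1, 0.8]
grip_width: 0.0854
gripper_force: 0.0
[ 0.5188 -0.3036  0.2243]
green (288, 279, 31, 27)
expected green (array([288.3, 278.6]), array([319.3, 306.5]))
```

The screen lies flat in the cork ring: its box is (288,279,31,27) against an expected 288.3–319.3 by 278.6–306.5. Next I measure the tripod ring in both views and refine the base's axis.

```bash
python3 - <<'E'
from h import *
for n,f,roi,thr in(("top","top0",(228,230,276,278),75),("scene","s10",(252,180,288,215),75),("scene","s9",(252,180,288,215),75)):
    im=cv2.imread(f'pics/{f}.png');g=cv2.cvtColor(im,cv2.COLOR_BGR2GRAY);x0,y0,x1,y1=roi
    G=cv2.resize(g[y0:y1,x0:x1],None,fx=8,fy=8,interpolation=cv2.INTER_CUBIC);m=(G<thr).astype(np.uint8)
    cs,h=cv2.findContours(m,cv2.RETR_CCOMP,cv2.CHAIN_APPROX_NONE)
    for c,q in zip(cs,h[0]):
        if cv2.contourArea(c)<1500: continue
        e=cv2.fitEllipse(c);ctr=(np.array(e[0])+.5)/8-.5+[x0,y0]
        print(f,"hole" if q[3]>=0 else "outer",ctr.round(2),np.round(np.array(e[1])/8,1),plane(n,*ctr,.112).round(4))
    if n=="scene":
        print([ (r,''.join('#' if v<75 else '.' for v in g[r,x0:x1])) for r in range(y0,y1)].__repr__().replace('), (',')\n('))
E
```

```text
top0 outer [249.11 252.45] [32.6 33.8] [ 0.5219 -0.1456  0.112 ]
top0 hole [248.73 252.22] [17.6 19.5] [ 0.5224 -0.1448  0.112 ]
s10 outer [276.33 211.8 ] [ 5.8 22.1] [ 0.5215 -0.2388  0.112 ]
s10 outer [268.19 196.92] [26.8 32.1] [ 0.5137 -0.1697  0.112 ]
s10 hole [268.68 192.33] [ 6.7 12.4] [ 0.5186 -0.1487  0.112 ]
[(180, '....................................')
(181, '....................................')
(182, '....................................')
(183, '....................................')
(184, '..................#.................')
(185, '............#############...........')
(186, '.........##################.........')
(187, '.......######################.......')
(188, '......#######################.......')
(189, '.....#########################......')
(190, '....##########........########......')
(191, '....########..........#########.....')
(192, '....#######............#######......')
(193, '....#######............#######......')
(194, '#..#########..........########......')
(195, '##############.......########.......')
(196, '#############################.......
[... 1928 characters left out ...]
###....')
(200, '########...###########...########...')
(201, '########.........####.....#######...')
(202, '#....###.......#####......#########.')
(203, '......##.......#####......##########')
(204, '......##......#######......#########')
(205, '......##......########......########')
(206, '......###....###########....########')
(207, '.....###........####################')
(208, '.....####..........#################')
(209, '.....####............###############')
(210, '.....####.....#.........############')
(211, '......#####...##..........##########')
(212, '........##.....####........#########')
(213, '...............########.....########')
(214, '.................###################')]
```

```bash
python3 - <<'E'
from h import *
from scipy.optimize import least_squares
im=cv2.imread('pics/top0.png')
def edge(im,roi,f,outer=True):
    g=f(im);x0,y0,x1,y1=roi;G=cv2.resize(g[y0:y1,x0:x1],None,fx=8,fy=8,interpolation=cv2.INTER_CUBIC);return G
g=cv2.cvtColor(im,cv2.COLOR_BGR2GRAY)
def fit(g,roi,thr,z,R,inv=True,hole=False):
    x0,y0,x1,y1=roi;G=cv2.resize(g[y0:y1,x0:x1],None,fx=8,fy=8,interpolation=cv2.INTER_CUBIC);m=((G<thr)==inv).astype(np.uint8)
    cs,h=cv2.findContours(m,cv2.RETR_CCOMP,cv2.CHAIN_APPROX_NONE);c=max([c for c,q in zip(cs,h[0]) if (q[3]>=0)==hole],key=cv2.contourArea)
    P=np.array([plane("top",(u+.5)/8-.5+x0,(v+.5)/8-.5+y0,z)[:2] for u,v in c[:,0]])
    r=least_squares(lambda p:np.hypot(*(P-p[:2]).T)-p[2],[*P.mean(0),R],loss='soft_l1',f_scale=.0005);return r.x
for thr in(60,90,120): print(thr,"outer",fit(g,(228,230,276,278),thr,.112,.035),"hole",fit(g,(228,230,276,278),thr,.112,.019,hole=True))
hsv=cv2.cvtColor(im,cv2.COLOR_BGR2HSV);b=((hsv[...,0]>100)&(hsv[...,0]<125)&(hsv[...,1]>120)).astype(np.uint8)*255
print("lid disc",fit(b,(312,228,346,264),128,.248,.02,inv=False))
ha=hsv.copy();c=(((hsv[...,0]<25))&(hsv[...,1]>90)).astype(np.uint8)*255
print("cork",fit(c,(375,225,425,270),128,.072,.036,inv=False),fit(c,(375,225,425,270),128,.072,.025,inv=False,hole=True))
o=env.observe();print(o['q'],o['position'])
E
```

```text
60 outer [ 0.5223 -0.1453  0.0336] hole [ 0.522  -0.1453  0.0198]
90 outer [ 0.522  -0.1457  0.0347] hole [ 0.5222 -0.1449  0.019 ]
120 outer [ 0.5222 -0.1461  0.0356] hole [ 0.522  -0.1444  0.0181]
lid disc [ 0.5192 -0.3046  0.0189]
cork [ 0.5309 -0.4724  0.0356] [ 0.5303 -0.4719  0.0242]
[-41.717   27.3757  66.2847  -0.0114  86.3569 -41.7045] [ 0.5189 -0.3052  0.2244]
```

Tripod hole is at (0.522,-0.145). Down onto the base cup, gripping with the finger ends about 6 mm above its underside.

```bash
python3 -m jog '[{"linear":[0,0,0.2],"roll":0},{"linear":[0,0,0.4],"roll":0},{"linear":[0,0,0.4],"roll":0},{"linear":[0,0,0.4],"roll":0},{"linear":[0,0,0.3],"roll":0},{"linear":[0,0,0.2],"roll":0},{"linear":[0,0,0.12],"roll":0},{"linear":[0,0,0.04],"roll":0},{"linear":[0,0,0],"roll":0},{"linear":[0,0,0],"roll":0}]' 1; python3 -m jog '[{"linear":[0,0,0],"roll":0},{"linear":[0,0,0],"roll":0},{"linear":[0,0,0],"roll":0},{"linear":[0,0,0],"roll":0},{"linear":[0,0,0],"roll":0},{"linear":[0,0,0],"roll":0}]' -1 45; python3 -m jog '[{"linear":[0,0,-0.04],"roll":0},{"linear":[0,0,-0.08],"roll":0},{"linear":[0,0,-0.1],"roll":0},{"linear":[0,0,-0.1],"roll":0},{"linear":[0,0,-0.1],"roll":0},{"linear":[0,0,0],"roll":0},{"linear":[0,0,0],"roll":0}]'
```

```text
time_s: 26.57
position: [0.5191, -0.3051, 0.1429]
tool_rot: [[0.0, 1.0, 0.001], [1.0, -0.0, -0.001], [-0.001, 0.001, -1.0]]
ft_force: [0.5, -0.4, 0.7]
grip_width: 0.0854
gripper_force: 0.0
time_s: 27.07
position: [0.5192, -0.3051, 0.1437]
tool_rot: [[-0.0, 1.0, 0.002], [1.0, 0.0, -0.002], [-0.002, 0.002, -1.0]]
ft_force: [-1.7, 0.8, 6.1]
grip_width: 0.0668
gripper_force: 50.0
time_s: 27.65
position: [0.5189, -0.3049, 0.1594]
tool_rot: [[0.0, 1.0, 0.0], [1.0, -0.0, -0.0], [-0.0, 0.0, -1.0]]
ft_force: [-0.3, -0.7, -1.5]
grip_width: 0.0667
gripper_force: 50.5
```

```bash
python3 -m jog '[{"linear":[0,0,-0.1],"roll":0},{"linear":[0,0,-0.2],"roll":0},{"linear":[0,0,-0.3],"roll":0},{"linear":[0,0,-0.3],"roll":0},{"linear":[0,0,-0.3],"roll":0},{"linear":[0,0,-0.2],"roll":0},{"linear":[0,0,-0.1],"roll":0},{"linear":[0,0,0],"roll":0}]'; python3 -m jog '[{"linear":[0.15,0,0],"roll":0},{"linear":[0.3,0,0],"roll":0},{"linear":[0.4,0.01,0],"roll":0},{"linear":[0.45,0.01,0],"roll":0},{"linear":[0.45,0.01,0],"roll":0},{"linear":[0.45,0.01,0],"roll":0},{"linear":[0.45,0.01,0],"roll":0},{"linear":[0.45,0.01,0],"roll":0},{"linear":[0.4,0.01,0],"roll":0},{"linear":[0.3,0,0],"roll":0},{"linear":[0.13,0,0],"roll":0},{"linear":[0.05,0,0],"roll":0}]';python3 -m jog '[{"linear":[0,0,0],"roll":0},{"linear":[0,0,0.2],"roll":0},{"linear":[0,0,0.2],"roll":0},{"linear":[0,0,0.1],"roll":0},{"linear":[0,0,0],"roll":0},{"linear":[0,0,0],"roll":0}]'; python3 -c "
from h import *
o=env.observe();p=o['position'];print(p,o['q'],o['ft_force'])
a=shot('scene','s15');cv2.imwrite('pics/c15.png',cv2.resize(a[120:260,210:330],None,fx=4,fy=4,interpolation=2))
print('ring axis',proj('scene',[.5217,-.1452,.112]),'stem tip exp',proj('scene',[p[0],p[1]+.0005,p[2]+.0013-.046]),'cup',proj('scene',[p[0],p[1],p[2]+.0013+.01]))
"
```

```text
time_s: 28.32
position: [0.5191, -0.305, 0.2201]
tool_rot: [[0.0, 1.0, 0.001], [1.0, -0.0, -0.001], [-0.001, 0.001, -1.0]]
ft_force: [0.7, -0.5, -1.1]
grip_width: 0.0666
gripper_force: 50.6
time_s: 29.32
position: [0.5216, -0.1443, 0.2191]
tool_rot: [[-0.001, 1.0, -0.0], [1.0, 0.001, 0.0], [0.0, -0.0, -1.0]]
ft_force: [-0.3, -0.0, -1.9]
grip_width: 0.0665
gripper_force: 50.6
time_s: 29.82
position: [0.5216, -0.1459, 0.1986]
tool_rot: [[0.001, 1.0, -0.001], [1.0, -0.001, 0.0], [0.0, -0.001, -1.0]]
ft_force: [-0.2, -0.4, -1.5]
grip_width: 0.0667
gripper_force: 50.6
[ 0.5216 -0.1459  0.1986] [-28.1573  22.484   78.9068  -0.0009  78.6679 -28.1228] [-0.1567 -0.4114 -1.5238]
ring axis [269.6209 191.4446] stem tip exp [268.5154 177.7392] cup [267.0392 158.3586]
```

View pics/c15.png

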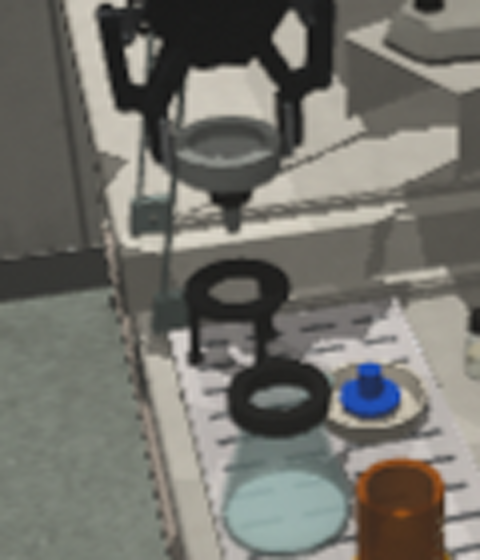

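The base hangs level over the tripod, with the stem tip at (268.3,177.5) as predicted and the ring centred at 269.4. The flask collar is empty. The lid and funnel are undisturbed. Down through the hole in steps.

```bash
python3 -m jog '[{"linear":[0,0,0.15],"roll":0},{"linear":[0,0,0.25],"roll":0},{"linear":[0,0,0.3],"roll":0},{"linear":[0,0,0.3],"roll":0},{"linear":[0,0,0.2],"roll":0},{"linear":[0,0,0.1],"roll":0},{"linear":[0,0,0],"roll":0}]'; python3 -m jog '[{"linear":[0,0,0.1],"roll":0},{"linear":[0,0,0.1],"roll":0},{"linear":[0,0,0.1],"roll":0},{"linear":[0,0,0.1],"roll":0},{"linear":[0,0,0.1],"roll":0},{"linear":[0,0,0.1],"roll":0},{"linear":[0,0,0.1],"roll":0},{"linear":[0,0,0],"roll":0}]'
```

```text
time_s: 30.45
position: [0.5215, -0.1455, 0.1464]
tool_rot: [[0.0, 1.0, -0.001], [1.0, -0.0, 0.001], [0.001, -0.001, -1.0]]
ft_force: [0.0, 0.6, -1.3]
grip_width: 0.0665
gripper_force: 50.6
time_s: 31.12
position: [0.5214, -0.1455, 0.1183]
tool_rot: [[0.0, 1.0, -0.001], [1.0, -0.0, 0.001], [0.001, -0.001, -1.0]]
ft_force: [0.0, 0.1, -2.1]
grip_width: 0.0664
gripper_force: 50.6
```

```bash
python3 -m jog '[{"linear":[0,0,0.05],"roll":0},{"linear":[0,0,0.05],"roll":0},{"linear":[0,0,0.04],"roll":0},{"linear":[0,0,0],"roll":0}]'; python3 -m jog '[{"linear":[0,0,0.03],"roll":0},{"linear":[0,0,0],"roll":0}]';python3 -m jog '[{"linear":[0,0,0.02],"roll":0},{"linear":[0,0,0],"roll":0}]'
```

```text
time_s: 31.45
position: [0.5216, -0.1456, 0.1133]
tool_rot: [[0.0, 1.0, -0.0], [1.0, -0.0, 0.0], [0.0, -0.0, -1.0]]
ft_force: [1.1, -0.2, -1.6]
grip_width: 0.0664
gripper_force: 50.6
time_s: 31.62
position: [0.5217, -0.1456, 0.1122]
tool_rot: [[0.0, 1.0, -0.0], [1.0, -0.0, -0.0], [-0.0, -0.0, -1.0]]
ft_force: [0.3, -0.0, -1.8]
grip_width: 0.067
gripper_force: 50.6
time_s: 31.78
position: [0.5217, -0.1456, 0.1115]
tool_rot: [[0.0, 1.0, 0.0], [1.0, -0.0, 0.0], [0.0, 0.0, -1.0]]
ft_force: [-0.1, -0.1, -1.4]
grip_width: 0.0667
gripper_force: 50.6
```

```bash
python3 -m jog '[{"linear":[0,0,0.015],"roll":0},{"linear":[0,0,0],"roll":0}]';python3 -m jog '[{"linear":[0,0,0.015],"roll":0},{"linear":[0,0,0],"roll":0}]'
```

```text
time_s: 31.95
position: [0.5217, -0.1456, 0.1109]
tool_rot: [[0.0, 1.0, -0.0], [1.0, -0.0, 0.0], [0.0, -0.0, -1.0]]
ft_force: [-0.3, -0.2, -1.5]
grip_width: 0.067
gripper_force: 50.6
time_s: 32.12
position: [0.5217, -0.1456, 0.1108]
tool_rot: [[-0.0, 1.0, 0.0], [1.0, 0.0, -0.0], [-0.0, 0.0, -1.0]]
ft_force: [-1.3, 0.5, 3.7]
grip_width: 0.0668
gripper_force: 50.9
```

The cup touches the ring at the expected height. I release, rise and back off.

```bash
python3 -m jog '[{"linear":[0,0,0],"roll":0},{"linear":[0,0,0],"roll":0},{"linear":[0,0,0],"roll":0},{"linear":[0,0,0],"roll":0},{"linear":[0,0,-0.05],"roll":0},{"linear":[0,0,-0.2],"roll":0},{"linear":[0,0,-0.4],"roll":0},{"linear":[0,0,-0.7],"roll":0},{"linear":[0,0,-0.8],"roll":0},{"linear":[0,0,-0.8],"roll":0},{"linear":[0,0,-0.7],"roll":0},{"linear":[0,0,-0.4],"roll":0}]' 1; python3 -m jog '[{"linear":[0,-0.2,-0.2],"roll":0},{"linear":[-0.3,-0.4,0],"roll":0},{"linear":[-0.5,-0.6,0],"roll":0},{"linear":[-0.5,-0.6,0],"roll":0},{"linear":[-0.5,-0.6,0],"roll":0},{"linear":[-0.5,-0.6,0],"roll":0},{"linear":[-0.5,-0.6,0],"roll":0},{"linear":[-0.5,-0.6,0],"roll":0},{"linear":[-0.5,-0.6,0],"roll":0},{"linear":[-0.4,-0.4,0],"roll":0},{"linear":[-0.2,-0.2,0],"roll":0},{"linear":[0,0,0],"roll":0}]'; python3 - <<'E'
from h import *
a=shot('scene','s16');t=shot('top','t16')
th=np.linspace(0,2*np.pi,120)
def exp(n,c,r,zs):
    q=np.array([proj(n,[c[0]+r*np.cos(k),c[1]+r*np.sin(k),z]) for k in th for z in zs]);return np.r_[q.min(0),q.max(0)].round(1)
def seen(im,lo,hi,roi):
    m=cv2.inRange(cv2.cvtColor(im,cv2.COLOR_BGR2HSV),np.array(lo),np.array(hi));k=np.zeros_like(m);x0,y0,x1,y1=roi;k[y0:y1,x0:x1]=m[y0:y1,x0:x1]
    x,y,w,h=cv2.boundingRect(max(cv2.findContours(k,0,1)[0],key=cv2.contourArea));return x,y,x+w,y+h
for n,im in(("scene",a),("top",t)):
    s=n=="scene"
    print(n,"lid",seen(im,[100,120,60],[125,255,255],(285,195,330,235) if s else (265,200,312,245)),exp(n,(.591,-.2232),.02,(.0605,.065)),
     "funnel",seen(im,[3,150,30],[17,255,255],(285,225,340,282) if s else (335,205,385,250)),exp(n,(.568,-.381),.024,(.126,)),
     "screen",seen(im,[45,100,40],[90,255,255],(275,265,335,325) if s else (375,225,425,270)),exp(n,(.53,-.472),.0305,(.072,.084)))
print("cup exp scene",exp("scene",(.5217,-.1452),.034,(.112,.132)),"top",exp("top",(.5217,-.1452),.034,(.132,)))
g=cv2.cvtColor(a,cv2.COLOR_BGR2GRAY)
for r in range(176,204,2): print(r,' '.join('%3d'%v for v in g[r,250:290]))
E
```

```text
time_s: 33.12
position: [0.5221, -0.1458, 0.2766]
tool_rot: [[-0.0, 1.0, 0.005], [1.0, 0.0, -0.003], [-0.003, 0.005, -1.0]]
ft_force: [0.1, -0.4, 0.0]
grip_width: 0.0851
gripper_force: 0.0
time_s: 34.12
position: [0.3038, -0.3224, 0.2799]
tool_rot: [[0.003, 1.0, -0.001], [1.0, -0.003, 0.001], [0.001, -0.001, -1.0]]
ft_force: [0.5, 0.0, -0.1]
grip_width: 0.0855
gripper_force: 0.0
scene lid (295, 211, 310, 224) [295.1 214.2 310.7 225. ] funnel (298, 235, 322, 272) [299.  233.9 321.6 248.7] screen (288, 279, 319, 306) [288.3 278.6 319.3 306.5]
top lid (278, 213, 295, 231) [278.  212.8 296.1 230.9] funnel (347, 216, 373, 242) [350.2 215.7 373.2 238.6] screen (388, 232, 416, 260) [386.9 231.9 416.  260.4]
cup exp scene [255.8 178.2 282.7 198.7] top [230.8 235.2 264.4 268.9]
176  72  76  79  92  98 102 103 101 101 101 104 103 129 140 139 145 148 149 148 147 180 198 198 205 209 209 208 207 207 207 207 206 205 204 205 205 206 200 190 186
178 128  98  85 120 143 179 197 197 202 207 208 208 208 205 201 200 198 190 184 185 184 184 193 199 199 198 198 194 189 188 179 171 163 155 144 135 123 112 
[... 1275 characters left out ...]
  63  49  43 150 188 177 158 153 144 122 115
196  74  74  74  74  74  74  62  43  38  52  65  72  77  79  78  79  79  79  78  77  75  75  73  73  70  66  64  53  41  41  75 114 127 126 130 123 105  94  96 108
198  72  73  73  74  75  75  66  45  34  35  39  38  36  39  45  48  52  56  56  51  47  46  43  40  37  36  35  40  83 122 134 142 156 161 176 195 197 195 196 197
200  72  72  72  73  74  74  66  46  35  58  86  92  96  90  84  91 105  79  45  39  40  42  53  47  34  35  35  40  94 116 116 156 177 177 187 193 193 190 184 182
202  77  78  98 119 123 133 148 100  34  79 167 196 197 197 186 145 119 110  82  66  66  66  83  64  37  35  35  36  52  88 105 113 116 116 108  93 110 122 128 148
```

All four parts match their expected outlines in the scene view. The top view agrees for the lid, funnel and screen. The cup spans columns 256–282 and rows 178–198, level on the ring. Handing in.

```bash
python3 -c "
from rig import env
print(env.close_job())"
```

```text
the job is handed in; nothing more can be done
None
```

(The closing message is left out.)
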